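# Open the fume extractor gate with the bent rod

## Task

Open the fume extractor's gate: take the bent rod from its wooden rest by the handle, reach over the glass screen with it and draw the steel lever behind the screen towards the screen until it comes up against its stop, whose place you must feel for, then keep pulling there with about 14 newtons (at least 10, never more than 18, which would bend the lever) for a good second so that the seal beds in. Touch the lever only with the rod, never push it back, and do not lean on the glass screen. Lay the rod back in its rest the way it lay, leave the gate open against its stop, and do not disturb the other things on the bench.

Things in the scene. Friction and masses are not known exactly. Their poses are not given: they have to be found in the camera images.
- rod_grip (a point): Place to grip the bent rod from above: on its wooden handle's axis (120 long, 20 wide, 24 tall; x -85 to +35; grip across y). x runs along the handle to the bend, z up. A 10 mm dia steel rod goes on level to x +140, then straight down to z -100 (centre lines). About 0.2 kg, centre of mass about 40 mm ahead of here. Starts level in its rest, bend hanging down, 125 mm above the bench.
- rod_tip (a point): Centre of the round lower end (radius 5 mm) of the bent rod: 140 mm ahead of rod_grip and 100 mm below it in the rod's frame.
- rest: Fixed wooden rest of the rod: foot board 200 x 90 x 12, two notched posts 14 thick and 56 wide, at x -65 (carries the handle, notch 28 wide, floor 113 up) and x +85 (carries the steel, notch 18 wide, floor 120 up); notches 14 deep, open upward. Origin on the bench under the rod's grip point; x along the rod as it lies, towards the bend.
- rest_seat (a point): Where rod_grip is when the rod lies in its rest: 125 mm above the rest's origin. Axes of the rest.
- unit: Fixed grey fume extractor on a foot plate 12 thick, 240 wide. Origin on the bench; x points away from the robot side, across the screen. In its frame: glass screen at x -70 to -58, lever in the gap behind it, grille front of the housing (220 wide, 117 tall) at x +97; a round duct stub on the housing, up to 159 tall, begins at x +145.
- screen: Fragile upright framed leaded-glass screen fixed in front of the lever: 12 thick, 260 wide, top edge 150 mm above the bench. Origin on the bench in the middle of its thickness, axes those of the unit.
- lever_top (a point): Middle of the top end of the steel gate lever, 115 mm above the bench: an upright blade 12 thick (x), 36 wide (y), straight down to a foot 23 mm above the bench that juts 11 mm before and behind it. Axes of the unit; the blade's rear face is 6 mm farther along +x. It slides along the unit's x only.
- lever (a joint): Travel of the gate lever in m: 0 farthest from the screen (gate shut), growing as it is drawn towards the screen. It ends at a rigid adjustable stop, set differently each time anywhere from 0.017 to 0.042, not measured: feel for it. At 0.040 the blade's rear face is at the unit's x 0, its front 46 mm from the screen. Sliding takes about 4 N of friction; it stays where left. Starts at 0 to 0.012.
- flux_jar: Bystander, loose: closed glass jar, 54 dia x 85 tall (mm). Leave alone.
- tape: Bystander, loose: ring of paper tape, 90 dia x 24 tall, lying flat (mm). Leave alone.
- hammer: Bystander, loose: small hammer lying on the bench (mm). Leave alone.
- driver: Bystander, loose: screwdriver lying on the bench (mm). Leave alone.
- pot: Bystander, loose: white ceramic cup, 70 dia x 95 tall (mm). Leave alone.
- cork_block: Bystander, loose: cork block 90 x 50 x 30 (mm). Leave alone.
- weight: Bystander, loose: brass pattern weight with a knob, 48 dia x 52 tall (mm). Leave alone.
Not all that is in view belongs to the job. There is more than one size of the rest; the one meant has the size given above.

How it is judged:
By the outcome, as a careful person would: the job done as asked, in the order asked, and still so for the second after the job is handed in, with the robot touching nothing.
It also fails if it takes over 62 s, if anything falls off the work surface, if the arm or the gripper's body presses on something with over 40 N, if the wrist force passes 120 N, or if a joint passes its speed limit or range.

## Robot

A 6-joint arm with a two-finger parallel gripper is mounted at the origin on the work surface. World frame = base frame: x ahead of the robot, y to its left, z up, the work surface at z = 0. Lengths are in mm, angles in rad, forces in N, time in s.
With the tool pointing down it reaches from about 325 to 850 mm from the base axis. Payload 4.4 kg.
Tool frame: the origin (TCP) lies on the centre line of the jaws, within the pads' length; the fingertips stand 25 mm ahead of it and the grasp point (between the pads) lies 6 mm ahead of it; z points along the fingers, y is the direction in which the jaws open and shut (so a half turn about z gives the same grasp; the last joint's range is limited). The gripper opens to 94 mm and grips with 3 to 60 N. Pads are 16 mm wide; open, the fingers measure 119 mm over their backs; the gripper's body (75 mm by 177 mm) begins 78 mm behind the grasp point.
Start: joints at [1.087, 0.207, 1.542, -0, 1.393, -0.15], TCP at [188.4, 543.261, 230.447] pointing down, gripper open.
Joint ranges: [-2.73, 2.73], [-0.86, 2.22], [0.23, 2.46], [-1.11, 4.25], [0.08, 2.63], [-2.82, 2.82]. Speed limits (rad/s): [2.79, 2.79, 3.14, 3.14, 3.14, 3.14].

## Interface

Orientations are given as a unit quaternion [w, x, y, z].
In Python, from station import ctrl gives the robot as it stands.
- The arm moves only by the tool carry_out, never from a script. Its arguments are lists of equal length, an entry for each row: "angular": the turn, a rotation vector about the tool's x, y, z in rad, a list of three; "linear": the shift along the tool's x, y, z in cm, a list of three; "grip": the gripper's target within -1 to 1 (shut at 1, half-way at 0, fully open at -1). In form: {"angular": [[ax, ay, az], ...], "linear": [[dx, dy, dz], ...], "grip": [grip, ...]}. A call has exactly 5 rows; each row is the pose to reach, as a shift and turn from the pose commanded when the call began, along the tool's axes at that moment; what a row does not reach only later rows make up. A row lasts 1/10 s, in which the tool goes at most 50 mm and 8.59 degrees, less where a joint would pass 70% of its speed; a pose out of reach is approached as far as the arm can. A call with a gripper value outside its range is refused whole. The fingers move at their own pace and stop on an object; the grip force is fixed at half the most. Time passes only in rows, so rows that repeat a pose let the fingers close, or fill a call up. It gives the time, the measured TCP pose, the force and the opening at its end, in the units of the state.
- ctrl.get_state(): the state, without advancing time (a new reading comes with each control period).
- ctrl.read_camera(name): name is "side" or "top"; returns a dict with "color" (480x640x3 uint8, red, green, blue), "z_map" (480x640 float32, mm along the optical axis (not along the pixel's ray), 0 where there is no reading), "intrinsics" (3x3 intrinsics, pixels), "rvec" (rotation vector, rad) and "tvec" (3), from world to camera coordinates, as OpenCV has them. Camera axes: x right, y down, z forward; pixel columns grow to the right and rows downward; lengths in mm; the calibration is good to about 2 mm. A picture is of the moment at which its call begins.
- ctrl.job_done(): hands the job in, once; it reports no verdict.
The state is a dict: "time": time; "qpos": joint angles; "joint_vel": joint speeds; "joint_efforts": joint torques, N m; "position": TCP position; "tcp_rot": TCP orientation; "wrist_force": force on the tool from outside, world axes, zero at the start; "moment": the same for the moment, N m; "grip_width": finger opening in mm.
Only numpy, scipy, OpenCV 4.12 (cv2) and the standard library are available. Lean on these libraries where they do the work, as an engineer would, in place of code of your own. Each camera call takes 0.05 s, during which the arm holds its last target.

## Working session

There is one attempt and no reset: what is moved stays moved. The work goes in short steps, Python scripts to look and compute and a tool call to move; the robot and the scene stay as the last step left them, time stands still between calls to the robot, and variables do not carry over. Pictures are saved under pics/ and viewed, and the job is handed in when it is done.

Besides the shell and the picture viewer there is one more tool, called after "Request:" by a JSON object that holds its "method" and its "body", one argument or row to a line. carry_out: Moves the arm, as the interface text tells. Its arguments: {"type":"object","properties":{"angular":{"type":"array"},"linear":{"type":"array"},"grip":{"type":"array"}},"required":["angular","linear","grip"]}

```bash
ls; mkdir -p pics; python3 - <<'E'
from station import ctrl
import cv2,numpy as np
s=ctrl.get_state();print(s)
for n in("side","top"):
    c=ctrl.read_camera(n);cv2.imwrite(f"pics/{n}0.png",c["color"][:,:,::-1]);np.savez(f"{n}0.npz",**c)
    print(n,c["intrinsics"],c["rvec"],c["tvec"])
E
```

```text
pics
{'time': 0.0, 'qpos': array([ 1.08649179e+00,  2.07428677e-01,  1.54293736e+00, -4.74224868e-05,
        1.39346406e+00, -1.50527372e-01]), 'joint_vel': array([ 0.00343989, -0.00026911, -0.00038621, -0.00067797,  0.00135846,
        0.00204878]), 'joint_efforts': array([-9.80553559e-04, -3.70885277e+01, -2.81412131e+01,  6.96328282e-02,
        3.65555193e-02, -1.77925226e-04]), 'position': array([188.06924853, 542.59043602, 229.29367719]), 'tcp_rot': array([-3.26997874e-04,  1.66110714e-01,  9.86106474e-01, -1.07011824e-03]), 'wrist_force': array([ 0.24597435, -0.35338601,  0.61232606]), 'moment': array([-0.02502606, -0.01909359, -0.01142998]), 'grip_width': 94.26208435175987}
side [[551.82315362   0.         316.69448163]
 [  0.         551.82315362 240.04567855]
 [  0.           0.           1.        ]] [ 2.29232307 -0.52417451  0.20621953] [-427.63525397  210.14664327 1381.07368072]
top [[579.66820568   0.         321.51889335]
 [  0.         579.66820568 230.206407  ]
 [  0.           0.           1.        ]] [ 2.18158045 -2.16479467  0.10334052] [ -32.2719613   488.68239582 1241.02461882]
```

View pics/side0.png

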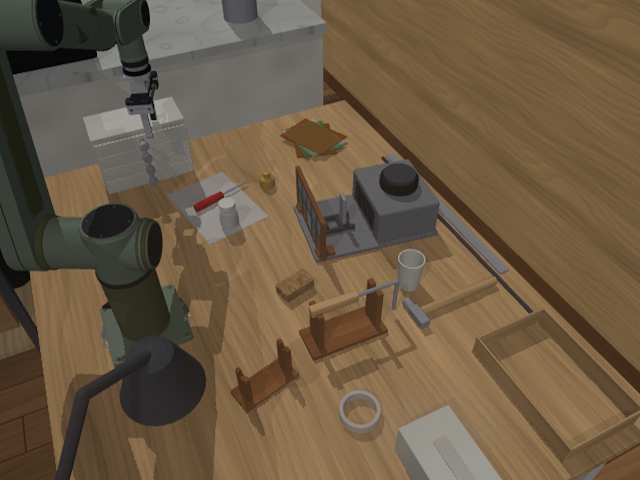

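View pics/top0.png

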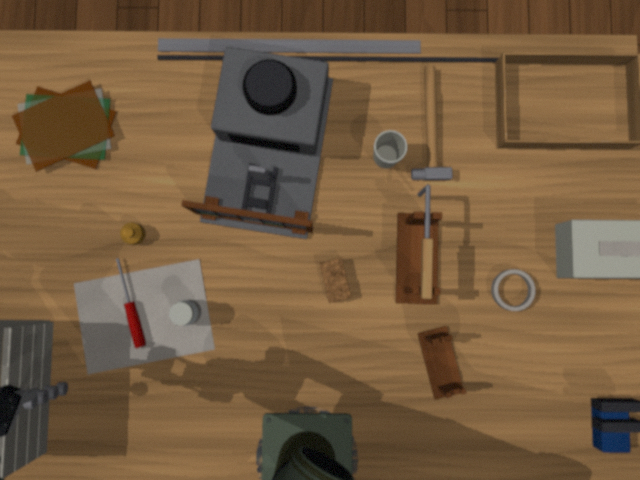

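```bash
cat > h.py <<'E'
import numpy as np,cv2
def load(f): return dict(np.load(f))
def cloud(c):
    K=c["intrinsics"];R,_=cv2.Rodrigues(c["rvec"]);z=c["z_map"].astype(float)
    v,u=np.mgrid[0:480,0:640]
    p=np.stack([(u-K[0,2])/K[0,0]*z,(v-K[1,2])/K[1,1]*z,z],-1)
    w=(p-c["tvec"].ravel())@R
    w[z==0]=np.nan
    return w
def proj(c,P):
    return cv2.projectPoints(np.asarray(P,float).reshape(-1,3),c["rvec"],c["tvec"],c["intrinsics"],None)[0].reshape(-1,2)
def crop(c,x0,y0,x1,y1,s,f,pts=()):
    im=cv2.resize(c["color"][y0:y1,x0:x1,::-1],None,fx=s,fy=s,interpolation=cv2.INTER_CUBIC)
    for p in pts: cv2.circle(im,(int((p[0]-x0+.5)*s),int((p[1]-y0+.5)*s)),3,(0,255,255),1)
    cv2.imwrite(f,im)
E
python3 - <<'E'
from h import *
for n in("top","side"):
    c=load(n+"0.npz");w=cloud(c)
    print(n,"table",np.nanmedian(w[...,2][np.abs(w[...,2])<15]))
    def P(l,px):
        for u,v in px: print(l,(u,v),np.round(w[v,u],1))
    if n=="top":
        P("handle",[(427,250),(427,265),(428,280),(426,295)])
        P("steel",[(428,195),(428,205),(428,225)])
        P("housing",[(230,55),(320,70),(225,130),(315,140),(270,60)])
        P("scr",[(195,206),(250,214),(300,225)])
        P("small rest",[(435,332),(450,388)])
        P("lever",[(255,180),(262,185),(262,175),(250,190),(270,180)])
    else:
        P("rod",[(340,305),(375,292),(397,285),(396,300)])
        P("lever",[(344,200),(344,210),(345,215)])
        P("scr",[(300,180),(310,200),(325,240)])
t=load("top0.npz");crop(t,190,40,350,250,3.5/1.3,"pics/t_unit.png");crop(t,380,150,480,310,3.7,"pics/t_rod.png")
s=load("side0.npz");crop(s,280,150,440,270,5,"pics/s_unit.png");crop(s,290,240,450,360,5,"pics/s_rod.png")
E
```

```text
top table 0.03642762258728167
handle (427, 250) [ 440.4 -237.2  138.1]
handle (427, 265) [ 410.9 -237.5  134.6]
handle (428, 280) [ 381.3 -238.9  136. ]
handle (426, 295) [ 352.  -234.5  137. ]
steel (428, 195) [ 551.9 -242.3  127. ]
steel (428, 205) [ 531.5 -241.9  128. ]
steel (428, 225) [ 491.1 -241.4  128.4]
housing (230, 55) [846.5 165.4 111.2]
housing (320, 70) [812.3 -22.8 120.2]
housing (225, 130) [685.1 171.2 116.6]
housing (315, 140) [665.3 -13.7 117.7]
housing (270, 60) [821.8  78.3 147.7]
scr (195, 206) [522.5 220.4 152.3]
scr (250, 214) [507.8 112.4 149.8]
scr (300, 225) [487.1  13.9 147.1]
small rest (435, 332) [ 269.7 -278.     0.8]
small rest (450, 388) [ 160.1 -296.5   58.5]
lever (255, 180) [598.8 118.7  22.5]
lever (262, 185) [588.7 103.6  17.4]
lever (262, 175) [597.8  96.8  86.5]
lever (250, 190) [578.2 130.5  12.1]
lever (270, 180) [599.7  86.   19.1]
side table -0.10170529877642687
rod (340, 305) [ 415.8 -248.3  125.1]
rod (375, 292) [ 500.9 -258.2  137.2]
rod (397, 285) [ 569.  -246.7  115.6]
rod (396, 300) [ 572.5 -246.4   57.8]
lever (344, 200) [601.6  88.1 114.3]
lever (344, 210) [603.3  89.4  75.7]
lever (345, 215) [606.   87.5  57.1]
scr (300, 180) [515.  192.7 141.4]
scr (310, 200) [497.3  87.1 153.8]
scr (325, 240) [494.  -10.9  91.1]
```

View pics/t_unit.png

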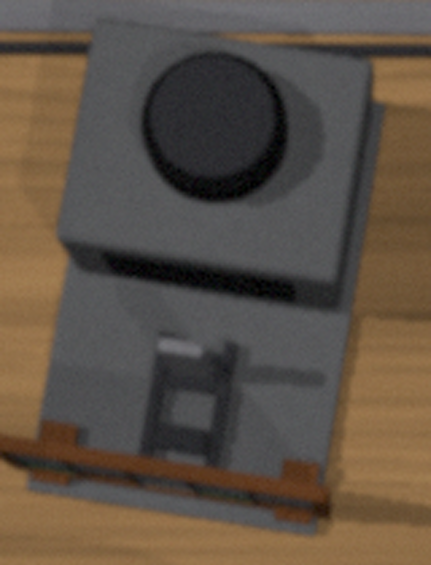

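View pics/s_unit.png

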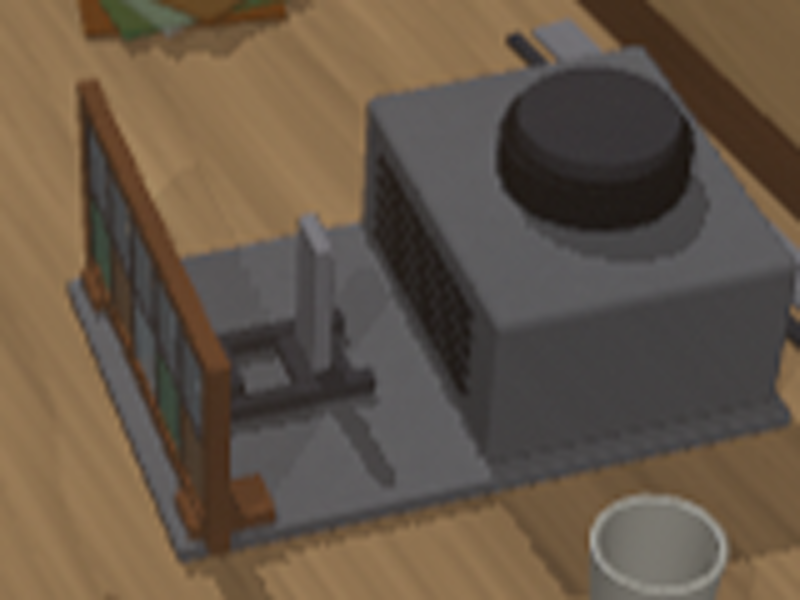

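View pics/t_rod.png

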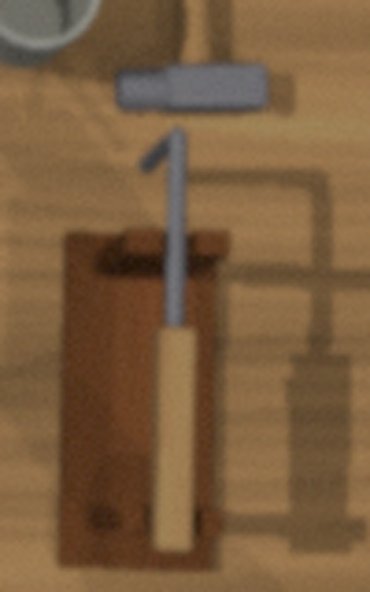

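View pics/s_rod.png

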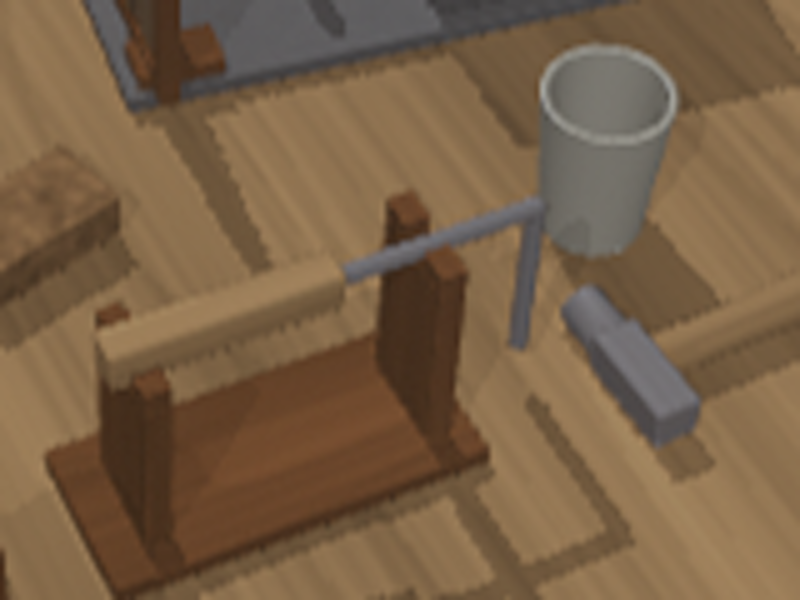

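```bash
cat > fit.py <<'E'
from h import *
from scipy.optimize import least_squares
t=load("top0.npz");s=load("side0.npz");wt=cloud(t).reshape(-1,3);ws=cloud(s).reshape(-1,3)
def sel(w,x,y,z): 
    return w[(w[:,0]>x[0])&(w[:,0]<x[1])&(w[:,1]>y[0])&(w[:,1]<y[1])&(w[:,2]>z[0])&(w[:,2]<z[1])]
for n,w in(("top",wt),("side",ws)):
    h=sel(w,(640,860),(-60,200),(112,123));r=cv2.minAreaRect(h[:,:2].astype(np.float32));print(n,"housing",np.median(h[:,2]),r,len(h))
    a=sel(w,(460,560),(-60,260),(143,157));r=cv2.minAreaRect(a[:,:2].astype(np.float32));print("screen",np.median(a[:,2]),r, np.polyfit(a[:,1],a[:,0],1),a[:,1].min(),a[:,1].max())
    l=sel(w,(560,640),(50,150),(105,122));print("lever",l.mean(0),l.min(0),l.max(0),len(l))
    if len(l): print(cv2.minAreaRect(l[:,:2].astype(np.float32)))
    hd=sel(w,(320,470),(-270,-210),(130,145));print("handle",np.median(hd,0),cv2.minAreaRect(hd[:,:2].astype(np.float32)))
    st=sel(w,(470,600),(-270,-215),(118,136));print("steel",np.polyfit(st[:,0],st[:,1],1),np.median(st,0),st[:,0].max(), cv2.minAreaRect(st[:,:2].astype(np.float32)))
    leg=sel(w,(540,600),(-270,-215),(26,100));print("leg",np.median(leg,0),leg.min(0),leg.max(0),len(leg))
    ft=sel(w,(320,560),(-300,-180),(8,16));print("foot",np.median(ft,0),cv2.minAreaRect(ft[:,:2].astype(np.float32)))
    p=sel(w,(480,720),(-60,260),(9,15));print("plate",cv2.minAreaRect(p[:,:2].astype(np.float32)))
E
python3 fit.py
```

```text
top housing 116.20094221176782 ((759.5396118164062, 81.04783630371094), (219.0460205078125, 180.36181640625), 81.23639678955078) 6145
screen 149.31823002632197 ((509.6908264160156, 119.86251831054688), (259.9032897949219, 13.059680938720703), 81.23335266113281) [1.53148147e-01 4.91013389e+02] -7.799458125107321 249.01214280392645
lever [604.83509396 104.97051105 113.06323361] [597.83693865  87.95664488 105.29208679] [613.73618893 122.84347014 119.54949634] 110
((605.2544555664062, 105.05290985107422), (34.95106506347656, 12.558958053588867), 80.09130859375)
handle [ 404.9802683  -236.82598057  136.18225218] ((407.2786865234375, -230.09625244140625), (122.68291473388672, 37.20636749267578), 0.7043967843055725)
steel [ 5.84103095e-04 -2.41049010e+02] [ 512.42552496 -239.80932701  129.40218192] 572.3561637893918 ((520.4381103515625, -237.54119873046875), (96.64923858642578, 50.400333404541016), 20.317378997802734)
leg [ 565.86608162 -238.42487544   65.93365507] [ 564.15510794 -244.67559512   29.32767353] [ 570.88195871 -236.17825339   99.19549739] 37
foot [ 427.85164581 -224.42718814   
[... 848 characters left out ...]
88641357421875, -234.16941833496094), (123.06924438476562, 48.16111755371094), 8.005105972290039)
steel [-2.29321536e-02 -2.32123425e+02] [ 509.99958801 -244.10127527  128.57078362] 573.0706726317844 ((520.2705688476562, -247.04916381835938), (55.15776443481445, 95.32510375976562), 67.40132904052734)
leg [ 566.63354802 -246.35453646   65.0940816 ] [ 562.45836879 -252.6389695    26.52425526] [ 573.00001392 -238.58410717   99.6787905 ] 81
foot [ 428.77356778 -247.84878023   11.58472332] ((429.4534606933594, -240.57601928710938), (92.48199462890625, 199.3890380859375), 88.51261901855469)
plate ((610.1512451171875, 103.33786010742188), (258.50079345703125, 248.24803161621094), 83.13504791259766)
```

```bash
python3 - <<'E'
from h import *
t=load("top0.npz");s=load("side0.npz")
a=np.deg2rad(-1.4);G=np.array([427.5,-239.5,125]);R=np.array([[np.cos(a),-np.sin(a),0],[np.sin(a),np.cos(a),0],[0,0,1]])
L=[(x,y,12) for x in(-85,35) for y in(-10,10)]+[(35,0,5),(140,0,5),(145,0,0),(140,0,-100),(140,0,-50)]
P=G+np.array(L)@R.T
crop(t,380,150,480,310,3.7,"pics/t2.png",proj(t,P));crop(s,290,240,450,360,5,"pics/s2.png",proj(s,P))
a=np.deg2rad(-8.77);U=np.array([572.7,109.2,0]);R=np.array([[np.cos(a),-np.sin(a),0],[np.sin(a),np.cos(a),0],[0,0,1]])
L=[(x,y,150) for x in(-70,-58) for y in(-130,130)]+[(97,-110,117),(97,110,117)]+[(x,y,115) for x in(26.6,38.6) for y in(-18,18)]
P=U+np.array(L)@R.T
crop(t,180,100,340,240,5,"pics/t3.png",proj(t,P));crop(s,280,150,440,270,5,"pics/s3.png",proj(s,P))
a=cv2.imread("pics/t2.png");b=cv2.imread("pics/s2.png")
cv2.imwrite("pics/c2.png",np.hstack([a[:590,:],cv2.resize(b,(420,315))[:590] if 0 else np.pad(cv2.resize(b,(420,315)),((0,275),(0,0),(0,0)))]))
a=cv2.imread("pics/t3.png");b=cv2.imread("pics/s3.png")
cv2.imwrite("pics/c3.png",np.vstack([a[250:550,:],b[:300,:800]]))
E
```

```text
(no output)
```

View pics/c2.png

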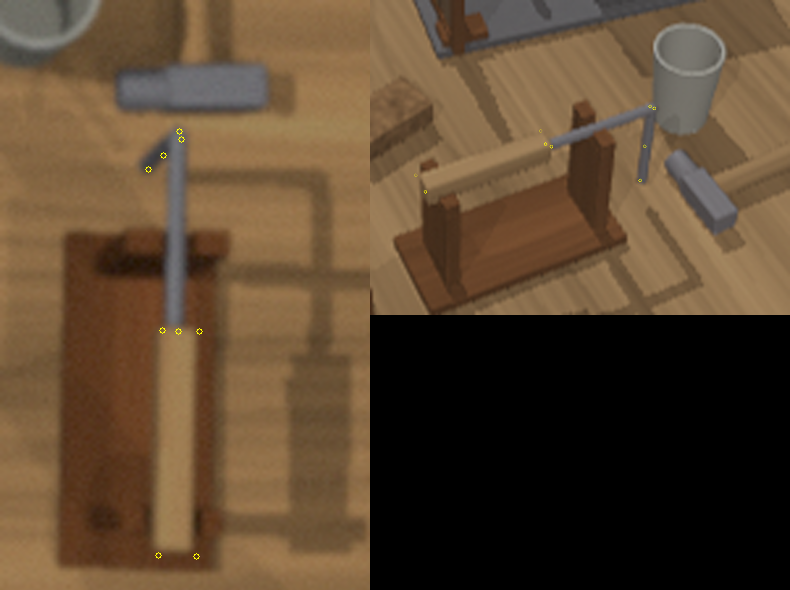

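View pics/c3.png

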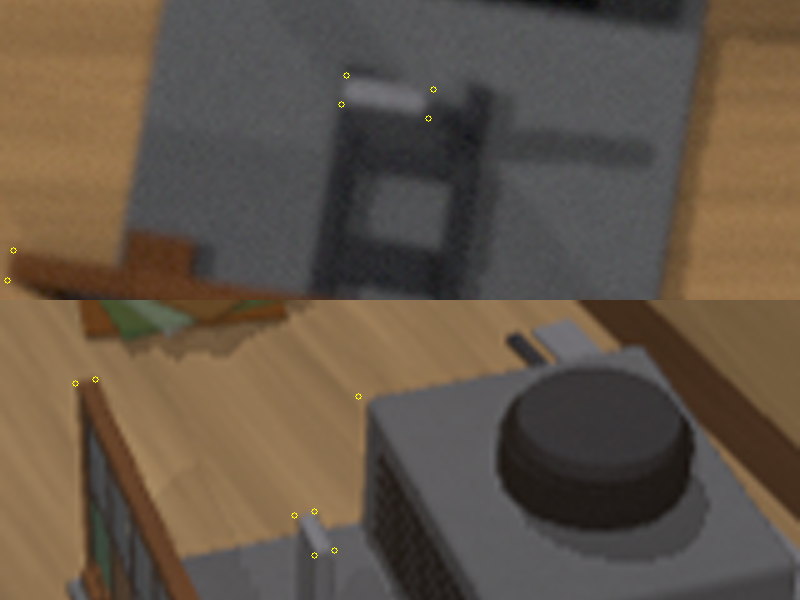

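```bash
cat > mv.py <<'E'
import sys,numpy as np
from scipy.spatial.transform import Rotation as Ro
from station import ctrl
def cur():
    s=ctrl.get_state();q=s["tcp_rot"];return s,np.array(s["position"]),Ro.from_quat([q[1],q[2],q[3],q[0]])
def goal(grasp,yaw,pitch=0):
    # rod frame: yaw about z, nose-up pitch deg; tool x=-rod x, y=rod y, z=-rod z
    Rr=Ro.from_euler("ZY",[yaw,-pitch],degrees=True)
    Rt=Ro.from_matrix(Rr.as_matrix()@np.diag([-1,1,-1]))
    return np.array(grasp)-6*Rt.apply([0,0,1]),Rt
def delta(grasp,yaw,pitch=0):
    s,p,R=cur();gp,gR=goal(grasp,yaw,pitch)
    print("t",round(s["time"],2),"pos",p.round(1),"F",np.round(s["wrist_force"],2),"M",np.round(s["moment"],3),"w",round(s["grip_width"],1))
    print("grasp now",(p+R.apply([0,0,6])).round(2),"xaxis yaw",round(np.rad2deg(np.arctan2(*(-R.apply([1,0,0]))[[1,0]])),2),"pitch",round(np.rad2deg(np.arcsin(-R.apply([1,0,0])[2])),2))
    print("linear cm",(R.inv().apply(gp-p)/10).round(3),"angular",(R.inv()*gR).as_rotvec().round(4))
u=np.array([np.cos(np.deg2rad(-8.77)),np.sin(np.deg2rad(-8.77)),0]);v=np.array([-u[1],u[0],0]);U=np.array([572.7,109.2,0])
def un(x,y,z): return U+x*u+y*v+np.array([0,0,z])
if __name__=="__main__":
    a=[float(x) for x in sys.argv[2:]]
    if sys.argv[1]=="w": delta(a[:3],*a[3:])
    else:
        delta(un(*a[:3]),*a[3:])
E
python3 mv.py w 430 150 224 -1.4; python3 mv.py w 350 370 224 -1.4
```

```text
t 0.1 pos [188.1 542.6 229.4] F [ 0.04  0.13 -0.58] M [ 0.033 -0.009 -0.055] w 94.4
grasp now [188.08 542.63 223.4 ] xaxis yaw -19.13 pitch -0.02
linear cm [-3.5721e+01 -2.9171e+01 -1.2000e-02] angular [-0.002  -0.0006 -0.3094]
t 0.1 pos [188.1 542.6 229.4] F [ 0.04  0.13 -0.58] M [ 0.033 -0.009 -0.055] w 94.4
grasp now [188.08 542.63 223.4 ] xaxis yaw -19.13 pitch -0.02
linear cm [-20.954 -11.006  -0.044] angular [-0.002  -0.0006 -0.3094]
```

Request:
{"method": "carry_out", "body": {
  "angular": [
    [0,0,-0.06],
    [0,0,-0.12],
    [0,0,-0.18],
    [0,0,-0.24],
    [0,0,-0.31]
  ],
  "linear": [
    [-3.6,-2.9,0],
    [-7.2,-5.8,0],
    [-10.8,-8.7,0],
    [-14.4,-11.6,0],
    [-18,-14.5,0]
  ],
  "grip": [-1,-1,-1,-1,-1]
}}

```text
time: 0.6
position: [311.2, 345.5, 230.0]
tcp_rot: [-0.0, 0.01, 1.0, -0.0]
wrist_force: [0.9, 0.0, -0.4]
grip_width: 93.8
```

```bash
python3 mv.py w 430 100 224 -1.4
```

```text
t 0.6 pos [311.2 345.5 230. ] F [ 0.92  0.02 -0.35] M [-0.004 -0.029  0.064] w 93.8
grasp now [311.23 345.54 224.03] xaxis yaw -1.17 pitch -0.02
linear cm [-1.2375e+01 -2.4307e+01  9.0000e-03] angular [-0.0004 -0.0004  0.004 ]
```

Request:
{"method": "carry_out", "body": {
  "angular": [
    [0,0,0],
    [0,0,0],
    [0,0,0],
    [0,0,0],
    [0,0,0]
  ],
  "linear": [
    [-2.4,-4,0],
    [-4.8,-8.2,0],
    [-7.2,-12.4,0],
    [-9.6,-16.6,0],
    [-11.5,-21,0]
  ],
  "grip": [-1,-1,-1,-1,-1]
}}

```text
time: 1.1
position: [421.5, 132.8, 230.3]
tcp_rot: [0.0, 0.012, 1.0, 0.0]
wrist_force: [0.5, 0.6, 0.6]
grip_width: 93.9
```

Request:
{"method": "carry_out", "body": {
  "angular": [
    [0,0,0],
    [0,0,0],
    [0,0,0],
    [0,0,0],
    [0,0,0]
  ],
  "linear": [
    [0,-4.5,0],
    [0,-9,0],
    [0,-13.5,0],
    [0,-18,0],
    [0,-22.5,0]
  ],
  "grip": [-1,-1,-1,-1,-1]
}}

```text
time: 1.6
position: [414.9, -92.0, 230.2]
tcp_rot: [-0.0, 0.012, 1.0, 0.0]
wrist_force: [0.7, 0.2, 0.1]
grip_width: 93.7
```

```bash
python3 mv.py w 429 -239.5 190 -1.4
```

```text
t 1.6 pos [414.9 -92.  230.2] F [0.72 0.16 0.07] M [ 0.005 -0.023  0.015] w 93.7
grasp now [414.9  -91.95 224.2 ] xaxis yaw -1.37 pitch -0.01
linear cm [ -1.763 -14.717   3.417] angular [ 0.0002 -0.0001  0.0005]
```

Request:
{"method": "carry_out", "body": {
  "angular": [
    [0,0,0],
    [0,0,0],
    [0,0,0],
    [0,0,0],
    [0,0,0]
  ],
  "linear": [
    [-0.4,-3.5,0],
    [-0.9,-7,0],
    [-1.3,-10.5,0],
    [-1.7,-13.8,0],
    [-1.7,-13.8,0]
  ],
  "grip": [-1,-1,-1,-1,-1]
}}

```text
time: 2.1
position: [429.2, -232.1, 230.1]
tcp_rot: [-0.0, 0.014, 1.0, -0.001]
wrist_force: [0.8, 0.3, -0.5]
grip_width: 94.2
```

```bash
python3 mv.py w 429 -239.5 125 -1.4;python3 - <<'E'
from h import *
from station import ctrl
for n in("side","top"):
    c=ctrl.read_camera(n);np.savez(n+"1.npz",**c)
    if n=="side": crop(c,270,180,430,360,3.2,"pics/s4.png")
    else: crop(c,370,130,490,320,3,"pics/t4.png")
a=cv2.imread("pics/s4.png");b=cv2.imread("pics/t4.png")[:576]
cv2.imwrite("pics/c4.png",cv2.resize(np.hstack([a,np.pad(b,((0,a.shape[0]-b.shape[0]),(0,0),(0,0)))]),None,fx=.9,fy=.9))
E
```

```text
t 2.1 pos [ 429.2 -232.1  230.1] F [ 0.84  0.34 -0.5 ] M [0.052 0.002 0.016] w 94.2
grasp now [ 429.16 -232.09  224.1 ] xaxis yaw -1.61 pitch -0.02
linear cm [-8.000e-03 -7.320e-01  9.911e+00] angular [-0.0011 -0.0003 -0.0036]
```

View pics/c4.png

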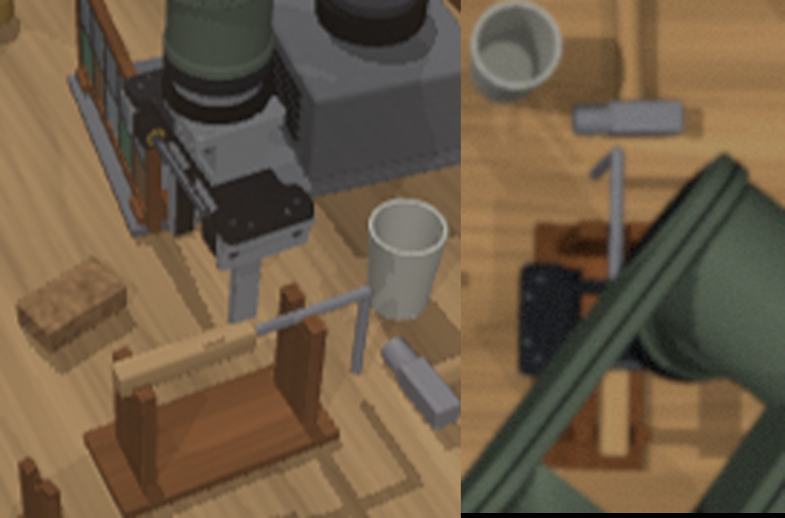

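```bash
python3 mv.py w 429 -239.5 125 -1.4
```

```text
t 2.2 pos [ 428.8 -228.7  229.8] F [-0.41  0.05  0.46] M [ 0.008  0.023 -0.012] w 94.2
grasp now [ 428.8  -228.7   223.78] xaxis yaw -1.45 pitch -0.07
linear cm [-0.059 -1.094  9.876] angular [ 0.0015 -0.0012 -0.0009]
```

Request:
{"method": "carry_out", "body": {
  "angular": [
    [0,0,0],
    [0,0,0],
    [0,0,0],
    [0,0,0],
    [0,0,0]
  ],
  "linear": [
    [-0.05,-1.1,1],
    [-0.05,-1.1,3],
    [-0.05,-1.1,5],
    [-0.05,-1.1,6],
    [-0.05,-1.1,6]
  ],
  "grip": [-1,-1,-1,-1,-1]
}}

```text
time: 2.7
position: [428.3, -238.2, 168.3]
tcp_rot: [-0.002, 0.011, 1.0, 0.001]
wrist_force: [0.4, 0.0, 0.3]
grip_width: 93.8
```

```bash
python3 mv.py w 429 -239.5 125 -1.4
```

```text
t 2.7 pos [ 428.3 -238.2  168.3] F [0.36 0.03 0.35] M [-0.004  0.028  0.006] w 93.8
grasp now [ 428.27 -238.14  162.34] xaxis yaw -1.3 pitch -0.2
linear cm [-0.087 -0.143  3.733] angular [ 0.0027 -0.0035  0.0017]
```

Request:
{"method": "carry_out", "body": {
  "angular": [
    [0,0,0],
    [0,0,0],
    [0,0,0],
    [0,0,0],
    [0,0,0]
  ],
  "linear": [
    [-0.05,-0.1,1.5],
    [-0.05,-0.1,3],
    [-0.05,-0.1,3.75],
    [-0.05,-0.1,3.75],
    [-0.05,-0.1,3.75]
  ],
  "grip": [-1,-1,-1,-1,-1]
}}

```text
time: 3.2
position: [430.5, -241.0, 133.7]
tcp_rot: [0.0, 0.012, 1.0, -0.0]
wrist_force: [-0.0, -0.4, 0.5]
grip_width: 94.2
```

```bash
python3 mv.py w 429 -239.5 125 -1.4
```

```text
t 3.2 pos [ 430.5 -241.   133.7] F [-0.04 -0.44  0.46] M [-0.006 -0.036  0.005] w 94.2
grasp now [ 430.47 -240.96  127.68] xaxis yaw -1.35 pitch 0.05
linear cm [0.15  0.142 0.267] angular [-0.0008  0.0009  0.0009]
```

Request:
{"method": "carry_out", "body": {
  "angular": [
    [0,0,0],
    [0,0,0],
    [0,0,0],
    [0,0,0],
    [0,0,0]
  ],
  "linear": [
    [0,0,0],
    [0,0,0],
    [0,0,0],
    [0,0,0],
    [0,0,0]
  ],
  "grip": [1,1,1,1,1]
}}

```text
time: 3.7
position: [430.0, -240.8, 133.1]
tcp_rot: [0.0, 0.012, 1.0, -0.0]
wrist_force: [-0.6, 0.2, 0.0]
grip_width: 57.4
```

```bash
python3 mv.py w 429 -239.5 125 -1.4
```

```text
t 3.7 pos [ 430.  -240.8  133.1] F [-0.59  0.19  0.04] M [-0.009 -0.021 -0.046] w 57.4
grasp now [ 430.03 -240.76  127.08] xaxis yaw -1.37 pitch 0.01
linear cm [0.106 0.123 0.208] angular [-0.0001  0.0001  0.0006]
```

Request:
{"method": "carry_out", "body": {
  "angular": [
    [0,0,0],
    [0,0,0],
    [0,0,0],
    [0,0,0],
    [0,0,0]
  ],
  "linear": [
    [0.1,0.1,0.2],
    [0.1,0.1,0.2],
    [0.1,0.1,0.2],
    [0.1,0.1,0.2],
    [0.1,0.1,0.2]
  ],
  "grip": [1,1,1,1,1]
}}

```text
time: 4.2
position: [429.0, -239.5, 130.9]
tcp_rot: [-0.0, 0.012, 1.0, 0.0]
wrist_force: [-0.6, 0.5, 0.1]
grip_width: 19.7
```

Request:
{"method": "carry_out", "body": {
  "angular": [
    [0,0,0],
    [0,0,0],
    [0,0,0],
    [0,0,0],
    [0,0,0]
  ],
  "linear": [
    [0,0,0],
    [0,0,0],
    [0,0,0],
    [0,0,0],
    [0,0,0]
  ],
  "grip": [1,1,1,1,1]
}}

```text
time: 4.7
position: [429.0, -239.6, 130.9]
tcp_rot: [-0.0, 0.012, 1.0, 0.0]
wrist_force: [-0.6, 0.6, 0.9]
grip_width: 19.8
```

```bash
python3 mv.py w 429 -239.5 125 -1.4
```

```text
t 4.7 pos [ 429.  -239.6  130.9] F [-0.56  0.64  0.9 ] M [0.217 0.079 0.03 ] w 19.8
grasp now [ 428.96 -239.58  124.9 ] xaxis yaw -1.36 pitch -0.01
linear cm [-0.003  0.009 -0.01 ] angular [ 0.0002 -0.0002  0.0007]
```

Request:
{"method": "carry_out", "body": {
  "angular": [
    [0,0,0],
    [0,0,0],
    [0,0,0],
    [0,0,0],
    [0,0,0]
  ],
  "linear": [
    [0,0,-1],
    [0,0,-3],
    [0,0,-5],
    [0,0,-7],
    [0,0,-8]
  ],
  "grip": [1,1,1,1,1]
}}

```text
time: 5.2
position: [429.8, -240.5, 213.2]
tcp_rot: [0.001, 0.012, 1.0, -0.001]
wrist_force: [-0.3, -0.3, -1.5]
grip_width: 19.6
```

Request:
{"method": "carry_out", "body": {
  "angular": [
    [0,0,0],
    [0,0,0],
    [0,0,0],
    [0,0,0],
    [0,0,0]
  ],
  "linear": [
    [0,0,-2],
    [0,0,-4],
    [0,0,-6],
    [0,0,-7],
    [0,0,-7]
  ],
  "grip": [1,1,1,1,1]
}}

```text
time: 5.7
position: [429.7, -240.3, 282.4]
tcp_rot: [0.001, 0.012, 1.0, -0.001]
wrist_force: [-0.0, 0.1, -1.4]
grip_width: 19.7
```

```bash
python3 mv.py u -75 0 272 -8.77;python3 - <<'E'
from h import *
from station import ctrl
for n in("side","top"):
    c=ctrl.read_camera(n);np.savez(n+"2.npz",**c)
    if n=="side": crop(c,270,140,430,320,3,"pics/s5.png")
    else: crop(c,370,130,490,310,3,"pics/t5.png")
cv2.imwrite("pics/c5.png",np.hstack([cv2.imread("pics/s5.png"),cv2.imread("pics/t5.png")])[:600,:800])
E
```

```text
t 5.7 pos [ 429.7 -240.3  282.4] F [-0.03  0.1  -1.4 ] M [ 0.038  0.057 -0.007] w 19.7
grasp now [ 429.68 -240.29  276.38] xaxis yaw -1.36 pitch 0.14
linear cm [-6.03  36.246  0.379] angular [-0.0019  0.0025  0.1293]
```

View pics/c5.png

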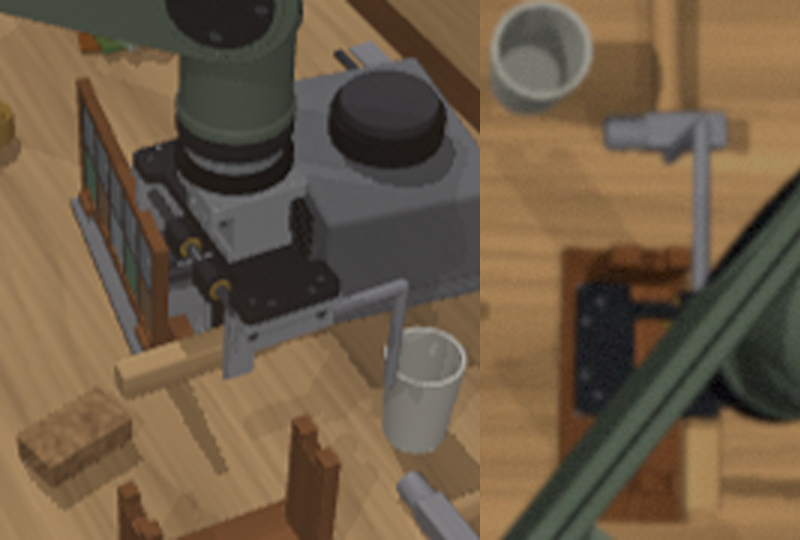

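Request:
{"method": "carry_out", "body": {
  "angular": [
    [0,0,0.02],
    [0,0,0.05],
    [0,0,0.08],
    [0,0,0.1],
    [0,0,0.13]
  ],
  "linear": [
    [-0.5,4,0],
    [-1,8,0],
    [-2,12,0],
    [-2.5,16,0],
    [-3,20,0]
  ],
  "grip": [1,1,1,1,1]
}}

```text
time: 6.3
position: [462.9, -38.7, 279.1]
tcp_rot: [-0.002, 0.078, 0.997, 0.0]
wrist_force: [1.4, -0.0, -3.1]
grip_width: 19.5
```

```bash
python3 mv.py u -75 0 272 -8.77
```

```text
t 6.3 pos [462.9 -38.7 279.1] F [ 1.38 -0.04 -3.15] M [ 0.028  0.028 -0.072] w 19.5
grasp now [462.87 -38.67 273.15] xaxis yaw -8.9 pitch -0.18
linear cm [-1.063 16.291  0.119] angular [ 0.0005 -0.0031 -0.0022]
```

Request:
{"method": "carry_out", "body": {
  "angular": [
    [0,0,0],
    [0,0,0],
    [0,0,0],
    [0,0,0],
    [0,0,0]
  ],
  "linear": [
    [-0.2,4,0],
    [-0.5,8,0],
    [-0.8,12,0],
    [-1,15,0],
    [-1,16.2,0]
  ],
  "grip": [1,1,1,1,1]
}}

```text
time: 6.8
position: [497.7, 120.6, 279.0]
tcp_rot: [-0.002, 0.075, 0.997, 0.0]
wrist_force: [0.0, -0.4, -1.3]
grip_width: 19.9
```

Request:
{"method": "carry_out", "body": {
  "angular": [
    [0,0,0],
    [0,0,0],
    [0,0,0],
    [0,0,0],
    [0,0,0]
  ],
  "linear": [
    [0,0,0],
    [0,0,0],
    [0,0,0],
    [0,0,0],
    [0,0,0]
  ],
  "grip": [1,1,1,1,1]
}}

```text
time: 7.3
position: [498.5, 117.2, 281.1]
tcp_rot: [0.0, 0.078, 0.997, -0.0]
wrist_force: [0.2, 0.3, -2.0]
grip_width: 20.2
```

```bash
python3 mv.py u -75 0 190 -8.77;python3 - <<'E'
from h import *
from station import ctrl
for n in("side","top"):
    c=ctrl.read_camera(n);np.savez(n+"3.npz",**c)
    if n=="side": crop(c,270,80,430,260,3,"pics/s6.png")
    else: crop(c,190,80,330,260,3,"pics/t6.png")
cv2.imwrite("pics/c6.png",np.hstack([cv2.imread("pics/s6.png"),cv2.imread("pics/t6.png")])[:600,:900])
E
```

```text
t 7.3 pos [498.5 117.2 281.1] F [ 0.16  0.3  -2.  ] M [ 0.021  0.163 -0.047] w 20.2
grasp now [498.49 117.15 275.05] xaxis yaw -8.9 pitch 0.01
linear cm [0.047 0.347 8.505] angular [-0.0001  0.0002 -0.0023]
```

View pics/c6.png

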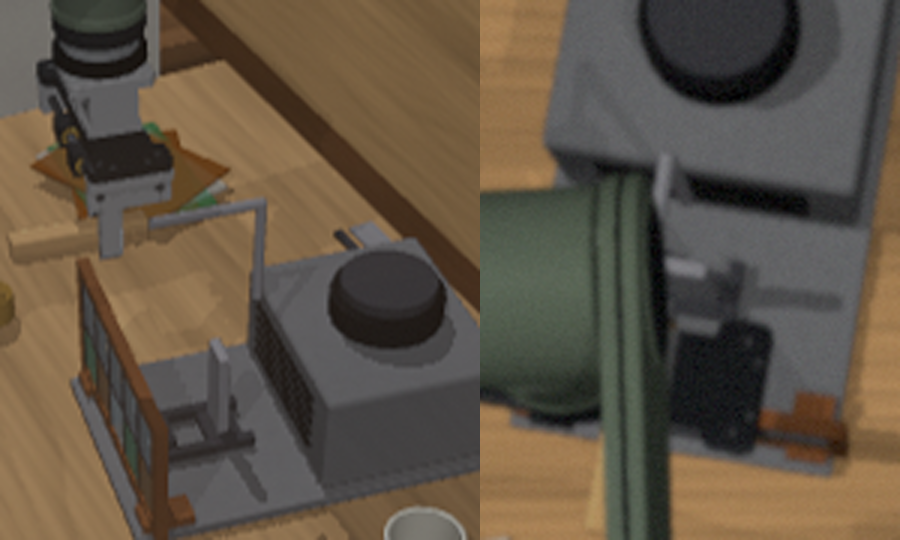

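```bash
python3 - <<'E'
from h import *
from mv import u,v,U
for n in("side","top"):
    w=cloud(load(n+"3.npz")).reshape(-1,3);d=w-U;q=np.stack([d@u,d@v,d[:,2]],1)
    m=(np.abs(q[:,0]-65)<25)&(np.abs(q[:,1]-3)<30)&(q[:,2]>172)&(q[:,2]<262)
    for lo in(172,200,230):
        k=m&(q[:,2]>lo)&(q[:,2]<lo+30); print(n,lo,k.sum(),np.median(q[k],0).round(1) if k.any() else "",q[k].std(0).round(1) if k.any() else "")
    k=(q[:,0]>-20)&(q[:,0]<50)&(np.abs(q[:,1])<12)&(q[:,2]>255)&(q[:,2]<300);print("steel",k.sum(),np.median(q[k],0),np.polyfit(q[k,0],q[k,2],1) if k.sum()>3 else "")
E
python3 mv.py u -75 0 190 -8.77
```

```text
side 172 33 [ 65.5  -7.5 189.8] [2.8 2.5 8.6]
side 200 36 [ 64.7  -7.3 214.7] [2.9 2.8 8.3]
side 230 34 [ 65.3  -8.2 247.6] [2.6 2.5 9.4]
steel 93 [ 14.61456472  -7.31212081 276.22535753] [-6.89506854e-03  2.76352345e+02]
top 172 20 [ 62.3  -6.1 187. ] [1.8 2.5 7.9]
top 200 24 [ 62.5  -5.9 212.5] [1.7 2.6 9.1]
top 230 19 [ 63.3  -7.  242.6] [2.  1.6 8.1]
steel 53 [ 41.10803693  -5.80662224 278.28967509] [2.31606878e-02 2.77117078e+02]
t 7.4 pos [498.6 117.5 281.1] F [ 0.46  0.18 -2.7 ] M [0.034 0.137 0.002] w 19.8
grasp now [498.55 117.48 275.13] xaxis yaw -8.87 pitch 0.02
linear cm [0.049 0.312 8.513] angular [ 0.      0.0004 -0.0018]
```

Request:
{"method": "carry_out", "body": {
  "angular": [
    [0,0,0],
    [0,0,0],
    [0,0,0],
    [0,0,0],
    [0,0,0]
  ],
  "linear": [
    [0,0.4,2],
    [0,0.4,4],
    [0,0.4,6],
    [0,0.4,8],
    [0,0.4,8.5]
  ],
  "grip": [1,1,1,1,1]
}}

```text
time: 7.9
position: [497.2, 121.7, 193.5]
tcp_rot: [-0.003, 0.077, 0.997, -0.0]
wrist_force: [-1.2, 0.2, -2.7]
grip_width: 19.8
```

```bash
python3 mv.py u -89 1 188 -8.77 4
```

```text
t 7.9 pos [497.2 121.7 193.5] F [-1.24  0.15 -2.71] M [0.055 0.131 0.03 ] w 19.8
grasp now [497.2  121.73 187.45] xaxis yaw -8.83 pitch -0.28
linear cm [ 1.292  0.011 -0.047] angular [-0.0012 -0.0748 -0.001 ]
```

Request:
{"method": "carry_out", "body": {
  "angular": [
    [0,-0.02,0],
    [0,-0.04,0],
    [0,-0.06,0],
    [0,-0.07,0],
    [0,-0.07,0]
  ],
  "linear": [
    [0.3,0,0],
    [0.6,0,0],
    [0.9,0,0],
    [1.3,0,0],
    [1.3,0,0]
  ],
  "grip": [1,1,1,1,1]
}}

```text
time: 8.4
position: [485.5, 124.4, 196.7]
tcp_rot: [0.036, 0.076, 0.996, -0.003]
wrist_force: [-0.5, -0.1, -1.9]
grip_width: 19.8
```

```bash
python3 mv.py u -95 1 169 -8.77 4
```

```text
t 8.4 pos [485.5 124.4 196.7] F [-0.54 -0.05 -1.85] M [-0.01   0.142 -0.044] w 19.8
grasp now [485.97 124.29 190.69] xaxis yaw -8.78 pitch 4.08
linear cm [ 0.85  -0.07   2.113] angular [ 0.0003  0.0015 -0.0001]
```

Request:
{"method": "carry_out", "body": {
  "angular": [
    [0,0,0],
    [0,0,0],
    [0,0,0],
    [0,0,0],
    [0,0,0]
  ],
  "linear": [
    [0.4,0,0],
    [0.85,0,0.5],
    [0.85,0,1.2],
    [0.85,0,2.1],
    [0.85,0,2.1]
  ],
  "grip": [1,1,1,1,1]
}}

```text
time: 8.9
position: [478.0, 124.9, 172.2]
tcp_rot: [0.033, 0.077, 0.996, -0.003]
wrist_force: [-0.2, -0.6, -2.3]
grip_width: 19.7
```

```bash
python3 mv.py u -98 1 168 -8.77 4;python3 - <<'E'
from h import *
from mv import u,v,U
from station import ctrl
for n in("side","top"):
    c=ctrl.read_camera(n);np.savez(n+"4.npz",**c)
    if n=="side": crop(c,280,120,400,260,4,"pics/s7.png")
    else: crop(c,190,80,330,260,3,"pics/t7.png")
    w=cloud(c).reshape(-1,3);d=w-U;q=np.stack([d@u,d@v,d[:,2]],1)
    for lo,hi in((118,135),(135,160)):
        k=(q[:,0]>38)&(q[:,0]<80)&(np.abs(q[:,1])<20)&(q[:,2]>lo)&(q[:,2]<hi);print(n,k.sum(),np.median(q[k],0).round(1),q[k].min(0).round(1) if k.any() else "",q[k].max(0).round(1) if k.any() else "")
a=cv2.imread("pics/s7.png");b=cv2.imread("pics/t7.png")
cv2.imwrite("pics/c7.png",a)
E
```

```text
t 8.9 pos [478.  124.9 172.2] F [-0.23 -0.57 -2.31] M [ 0.076  0.153 -0.033] w 19.7
grasp now [478.38 124.83 166.23] xaxis yaw -8.82 pitch 3.78
linear cm [ 0.23  -0.008 -0.193] angular [-0.0011 -0.0038 -0.0008]
side 19 [ 47.2  -3.1 128. ] [ 42.3  -7.5 118.4] [ 51.4   1.8 134.9]
side 26 [ 44.7  -3.5 149.6] [ 40.8 -12.1 135.6] [ 50.6   3.2 158.4]
top 8 [ 45.4  -1.9 127.7] [ 43.4  -3.8 118.9] [ 49.    2.3 134.9]
top 10 [ 44.4  -2.7 146.8] [ 41.9  -3.6 136.2] [ 49.3   0.4 159.2]
```

View pics/c7.png

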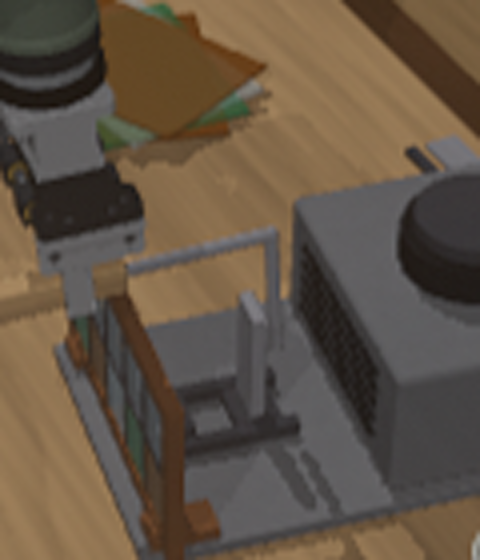

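Request:
{"method": "carry_out", "body": {
  "angular": [
    [0,0,0],
    [0,0,0],
    [0,0,0],
    [0,0,0],
    [0,0,0]
  ],
  "linear": [
    [0.06,0,0],
    [0.12,0,-0.01],
    [0.18,0,-0.01],
    [0.24,0,-0.02],
    [0.3,0,-0.02]
  ],
  "grip": [1,1,1,1,1]
}}

```text
time: 9.5
position: [476.4, 125.6, 174.6]
tcp_rot: [0.035, 0.077, 0.996, -0.003]
wrist_force: [0.2, -0.8, -3.1]
grip_width: 19.8
```

```bash
cat > st.py <<'E'
from mv import *
s,p,R=cur();g=p+R.apply([0,0,6]);x=-R.apply([1,0,0]);z=-R.apply([0,0,1])
F=np.array(s["wrist_force"]);d=g-U
tip=g+140*x-100*z-U
print("t",round(s["time"],2),"Fu",round(F@u,2),"Fv",round(F@v,2),"Fz",round(F[2],2),"M",np.round(s["moment"],2),"Mv",round(float(np.array(s["moment"])@v),2),"| grip u,v,z",round(d@u,2),round(d@v,2),round(d[2],2),"tip u,z",round(tip@u,1),round(tip[2],1),"pitch",round(np.rad2deg(np.arcsin(x[2])),2))
E
python3 st.py
```

```text
t 9.5 Fu 0.35 Fv -0.71 Fz -3.07 M [0.01 0.16 0.01] Mv 0.16 | grip u,v,z -97.29 1.52 168.57 tip u,z 49.4 78.7 pitch 4.03
```

Request:
{"method": "carry_out", "body": {
  "angular": [
    [0,0,0],
    [0,0,0],
    [0,0,0],
    [0,0,0],
    [0,0,0]
  ],
  "linear": [
    [0.06,0,0],
    [0.12,0,-0.01],
    [0.18,0,-0.01],
    [0.24,0,-0.02],
    [0.3,0,-0.02]
  ],
  "grip": [1,1,1,1,1]
}}

```text
time: 10.0
position: [473.3, 126.0, 174.4]
tcp_rot: [0.035, 0.077, 0.996, -0.003]
wrist_force: [-0.1, 0.5, -2.5]
grip_width: 19.6
```

```bash
python3 st.py
```

```text
t 10.0 Fu -0.16 Fv 0.52 Fz -2.5 M [-0.02  0.14 -0.03] Mv 0.13 | grip u,v,z -100.35 1.5 168.42 tip u,z 46.3 78.5 pitch 4.01
```

Request:
{"method": "carry_out", "body": {
  "angular": [
    [0,0,0],
    [0,0,0],
    [0,0,0],
    [0,0,0],
    [0,0,0]
  ],
  "linear": [
    [0.04,0,0],
    [0.08,0,0],
    [0.12,0,-0.01],
    [0.16,0,-0.01],
    [0.2,0,-0.01]
  ],
  "grip": [1,1,1,1,1]
}}

```text
time: 10.5
position: [472.2, 126.2, 174.6]
tcp_rot: [0.036, 0.077, 0.996, -0.003]
wrist_force: [3.6, -0.5, -4.2]
grip_width: 19.8
```

```bash
python3 st.py
```

```text
t 10.5 Fu 3.64 Fv 0.03 Fz -4.23 M [-0.09 -0.42  0.  ] Mv -0.43 | grip u,v,z -101.45 1.5 168.62 tip u,z 45.4 79.0 pitch 4.13
```

Request:
{"method": "carry_out", "body": {
  "angular": [
    [0,0,0],
    [0,0,0],
    [0,0,0],
    [0,0,0],
    [0,0,0]
  ],
  "linear": [
    [0.06,0,0],
    [0.12,0,0],
    [0.18,0,-0.01],
    [0.24,0,-0.02],
    [0.3,0,-0.02]
  ],
  "grip": [1,1,1,1,1]
}}

```text
time: 11.0
position: [468.6, 126.8, 174.5]
tcp_rot: [0.035, 0.077, 0.996, -0.003]
wrist_force: [4.2, -0.7, -3.0]
grip_width: 19.9
```

```bash
python3 st.py
```

```text
t 11.0 Fu 4.25 Fv -0.06 Fz -3.02 M [-0.11 -0.6  -0.06] Mv -0.61 | grip u,v,z -105.17 1.54 168.53 tip u,z 41.5 78.6 pitch 4.04
```

Request:
{"method": "carry_out", "body": {
  "angular": [
    [0,0,0],
    [0,0,0],
    [0,0,0],
    [0,0,0],
    [0,0,0]
  ],
  "linear": [
    [0.06,0,0],
    [0.12,0,0],
    [0.18,0,-0.01],
    [0.24,0,-0.02],
    [0.3,0,-0.02]
  ],
  "grip": [1,1,1,1,1]
}}

```text
time: 11.5
position: [465.5, 127.3, 174.4]
tcp_rot: [0.035, 0.077, 0.996, -0.003]
wrist_force: [4.3, -0.8, -3.7]
grip_width: 20.0
```

```bash
python3 st.py
```

```text
t 11.5 Fu 4.41 Fv -0.08 Fz -3.72 M [-0.09 -0.66 -0.03] Mv -0.67 | grip u,v,z -108.29 1.53 168.43 tip u,z 38.4 78.5 pitch 4.03
```

Request:
{"method": "carry_out", "body": {
  "angular": [
    [0,0,0],
    [0,0,0],
    [0,0,0],
    [0,0,0],
    [0,0,0]
  ],
  "linear": [
    [0.08,0,0],
    [0.16,0,-0.01],
    [0.24,0,-0.02],
    [0.32,0,-0.02],
    [0.4,0,-0.03]
  ],
  "grip": [1,1,1,1,1]
}}

```text
time: 12.0
position: [461.4, 127.9, 174.4]
tcp_rot: [0.035, 0.077, 0.996, -0.003]
wrist_force: [3.9, -1.3, -3.7]
grip_width: 20.0
```

```bash
python3 st.py
```

```text
t 12.0 Fu 4.06 Fv -0.64 Fz -3.66 M [-0.1  -0.72  0.06] Mv -0.73 | grip u,v,z -112.38 1.52 168.39 tip u,z 34.3 78.4 pitch 4.02
```

Request:
{"method": "carry_out", "body": {
  "angular": [
    [0,0,0],
    [0,0,0],
    [0,0,0],
    [0,0,0],
    [0,0,0]
  ],
  "linear": [
    [0.04,0,0],
    [0.08,0,0],
    [0.12,0,-0.01],
    [0.16,0,-0.01],
    [0.2,0,-0.01]
  ],
  "grip": [1,1,1,1,1]
}}

```text
time: 12.5
position: [459.5, 128.2, 174.3]
tcp_rot: [0.035, 0.077, 0.996, -0.003]
wrist_force: [4.0, -0.6, -2.3]
grip_width: 20.1
```

```bash
python3 st.py
```

```text
t 12.5 Fu 4.01 Fv 0.03 Fz -2.31 M [-0.1  -0.69  0.02] Mv -0.7 | grip u,v,z -114.34 1.51 168.32 tip u,z 32.3 78.4 pitch 4.01
```

Request:
{"method": "carry_out", "body": {
  "angular": [
    [0,0,0],
    [0,0,0],
    [0,0,0],
    [0,0,0],
    [0,0,0]
  ],
  "linear": [
    [0.04,0,0],
    [0.08,0,0],
    [0.12,0,-0.01],
    [0.16,0,-0.01],
    [0.2,0,-0.01]
  ],
  "grip": [1,1,1,1,1]
}}

```text
time: 13.0
position: [457.5, 128.5, 174.3]
tcp_rot: [0.035, 0.077, 0.996, -0.003]
wrist_force: [3.6, -0.8, -3.0]
grip_width: 19.8
```

```bash
python3 st.py
```

```text
t 13.0 Fu 3.66 Fv -0.29 Fz -2.99 M [-0.12 -0.79  0.01] Mv -0.8 | grip u,v,z -116.38 1.5 168.27 tip u,z 30.3 78.3 pitch 4.01
```

Request:
{"method": "carry_out", "body": {
  "angular": [
    [0,0,0],
    [0,0,0],
    [0,0,0],
    [0,0,0],
    [0,0,0]
  ],
  "linear": [
    [0.04,0,0],
    [0.08,0,0],
    [0.12,0,-0.01],
    [0.16,0,-0.01],
    [0.2,0,-0.01]
  ],
  "grip": [1,1,1,1,1]
}}

```text
time: 13.5
position: [455.5, 128.8, 174.2]
tcp_rot: [0.035, 0.077, 0.996, -0.003]
wrist_force: [4.0, -1.0, -2.4]
grip_width: 19.9
```

Request:
{"method": "carry_out", "body": {
  "angular": [
    [0,0,0],
    [0,0,0],
    [0,0,0],
    [0,0,0],
    [0,0,0]
  ],
  "linear": [
    [0.04,0,0],
    [0.08,0,0],
    [0.12,0,-0.01],
    [0.16,0,-0.01],
    [0.2,0,-0.01]
  ],
  "grip": [1,1,1,1,1]
}}

```text
time: 14.0
position: [453.6, 129.1, 174.2]
tcp_rot: [0.035, 0.077, 0.996, -0.003]
wrist_force: [4.7, -0.8, -2.9]
grip_width: 20.1
```

Request:
{"method": "carry_out", "body": {
  "angular": [
    [0,0,0],
    [0,0,0],
    [0,0,0],
    [0,0,0],
    [0,0,0]
  ],
  "linear": [
    [0.04,0,0],
    [0.08,0,0],
    [0.12,0,-0.01],
    [0.16,0,-0.01],
    [0.2,0,-0.01]
  ],
  "grip": [1,1,1,1,1]
}}

```text
time: 14.5
position: [451.6, 129.4, 174.2]
tcp_rot: [0.035, 0.077, 0.996, -0.003]
wrist_force: [3.3, -0.3, -2.1]
grip_width: 19.8
```

Request:
{"method": "carry_out", "body": {
  "angular": [
    [0,0,0],
    [0,0,0],
    [0,0,0],
    [0,0,0],
    [0,0,0]
  ],
  "linear": [
    [0.04,0,0],
    [0.08,0,0],
    [0.12,0,-0.01],
    [0.16,0,-0.01],
    [0.2,0,-0.01]
  ],
  "grip": [1,1,1,1,1]
}}

```text
time: 15.0
position: [449.6, 129.7, 174.1]
tcp_rot: [0.035, 0.077, 0.996, -0.003]
wrist_force: [3.7, -0.1, -2.0]
grip_width: 19.6
```

Request:
{"method": "carry_out", "body": {
  "angular": [
    [0,0,0],
    [0,0,0],
    [0,0,0],
    [0,0,0],
    [0,0,0]
  ],
  "linear": [
    [0.04,0,0],
    [0.08,0,0],
    [0.12,0,-0.01],
    [0.16,0,-0.01],
    [0.2,0,-0.01]
  ],
  "grip": [1,1,1,1,1]
}}

```text
time: 15.5
position: [447.6, 130.0, 174.1]
tcp_rot: [0.035, 0.077, 0.996, -0.003]
wrist_force: [3.2, 0.0, -2.7]
grip_width: 19.6
```

Request:
{"method": "carry_out", "body": {
  "angular": [
    [0,0,0],
    [0,0,0],
    [0,0,0],
    [0,0,0],
    [0,0,0]
  ],
  "linear": [
    [0.04,0,0],
    [0.08,0,0],
    [0.12,0,-0.01],
    [0.16,0,-0.01],
    [0.2,0,-0.01]
  ],
  "grip": [1,1,1,1,1]
}}

```text
time: 16.0
position: [445.7, 130.3, 174.1]
tcp_rot: [0.035, 0.077, 0.996, -0.003]
wrist_force: [4.3, 0.1, -2.4]
grip_width: 19.8
```

```bash
python3 st.py;python3 - <<'E'
from h import *
from station import ctrl
c=ctrl.read_camera("side");np.savez("side5.npz",**c)
crop(c,280,120,400,260,4,"pics/s8.png")
E
```

```text
t 16.0 Fu 4.19 Fv 0.72 Fz -2.36 M [-0.11 -0.88  0.03] Mv -0.89 | grip u,v,z -128.37 1.52 168.07 tip u,z 18.3 78.1 pitch 4.02
```

View pics/s8.png

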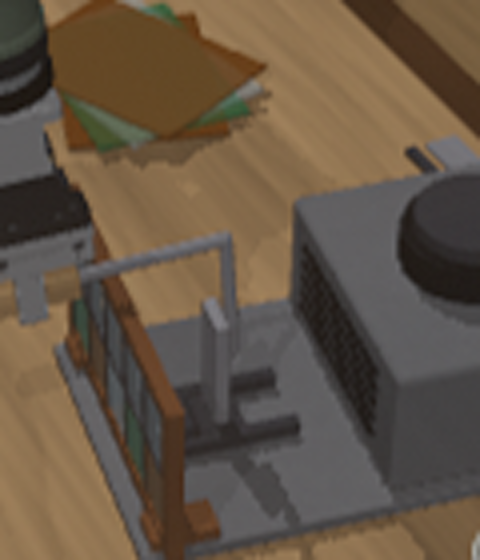

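Request:
{"method": "carry_out", "body": {
  "angular": [
    [0,0,0],
    [0,0,0],
    [0,0,0],
    [0,0,0],
    [0,0,0]
  ],
  "linear": [
    [0.04,0,0],
    [0.08,0,0],
    [0.12,0,-0.01],
    [0.16,0,-0.01],
    [0.2,0,-0.01]
  ],
  "grip": [1,1,1,1,1]
}}

```text
time: 16.55
position: [443.7, 130.7, 174.0]
tcp_rot: [0.035, 0.077, 0.996, -0.003]
wrist_force: [3.7, -0.2, -1.5]
grip_width: 19.9
```

Request:
{"method": "carry_out", "body": {
  "angular": [
    [0,0,0],
    [0,0,0],
    [0,0,0],
    [0,0,0],
    [0,0,0]
  ],
  "linear": [
    [0.04,0,0],
    [0.08,0,0],
    [0.12,0,-0.01],
    [0.16,0,-0.01],
    [0.2,0,-0.01]
  ],
  "grip": [1,1,1,1,1]
}}

```text
time: 17.05
position: [441.7, 130.9, 174.0]
tcp_rot: [0.035, 0.077, 0.996, -0.003]
wrist_force: [4.2, -1.8, -1.1]
grip_width: 20.0
```

Request:
{"method": "carry_out", "body": {
  "angular": [
    [0,0,0],
    [0,0,0],
    [0,0,0],
    [0,0,0],
    [0,0,0]
  ],
  "linear": [
    [0.04,0,0],
    [0.08,0,0],
    [0.12,0,-0.01],
    [0.16,0,-0.01],
    [0.2,0,-0.01]
  ],
  "grip": [1,1,1,1,1]
}}

```text
time: 17.55
position: [441.3, 131.0, 174.1]
tcp_rot: [0.037, 0.077, 0.996, -0.003]
wrist_force: [10.5, -1.5, -5.7]
grip_width: 19.9
```

```bash
python3 st.py
```

```text
t 17.55 Fu 10.56 Fv 0.11 Fz -5.75 M [-0.21 -1.53  0.01] Mv -1.54 | grip u,v,z -132.72 1.51 168.13 tip u,z 14.3 78.7 pitch 4.23
```

Request:
{"method": "carry_out", "body": {
  "angular": [
    [0,0,0],
    [0,0,0],
    [0,0,0],
    [0,0,0],
    [0,0,0]
  ],
  "linear": [
    [0.04,0,0],
    [0.07,0,0],
    [0.07,0,0],
    [0.07,0,0],
    [0.07,0,0]
  ],
  "grip": [1,1,1,1,1]
}}

```text
time: 18.05
position: [441.2, 131.0, 174.1]
tcp_rot: [0.037, 0.077, 0.996, -0.003]
wrist_force: [11.2, -1.6, -6.9]
grip_width: 20.0
```

```bash
python3 st.py
```

```text
t 18.05 Fu 11.28 Fv 0.08 Fz -6.9 M [-0.18 -1.67  0.02] Mv -1.68 | grip u,v,z -132.79 1.5 168.15 tip u,z 14.3 78.9 pitch 4.31
```

Request:
{"method": "carry_out", "body": {
  "angular": [
    [0,0,0],
    [0,0,0],
    [0,0,0],
    [0,0,0],
    [0,0,0]
  ],
  "linear": [
    [0.04,0,0],
    [0.08,0,0],
    [0.08,0,0],
    [0.08,0,0],
    [0.08,0,0]
  ],
  "grip": [1,1,1,1,1]
}}

```text
time: 18.55
position: [441.1, 131.0, 174.2]
tcp_rot: [0.038, 0.077, 0.996, -0.003]
wrist_force: [12.3, -2.8, -8.3]
grip_width: 19.8
```

```bash
python3 st.py
```

```text
t 18.55 Fu 12.56 Fv -0.93 Fz -8.3 M [-0.27 -2.   -0.  ] Mv -2.01 | grip u,v,z -132.9 1.48 168.18 tip u,z 14.4 79.2 pitch 4.4
```

Request:
{"method": "carry_out", "body": {
  "angular": [
    [0,0,0],
    [0,0,0],
    [0,0,0],
    [0,0,0],
    [0,0,0]
  ],
  "linear": [
    [0.04,0,0],
    [0.07,0,0],
    [0.07,0,0],
    [0.07,0,0],
    [0.07,0,0]
  ],
  "grip": [1,1,1,1,1]
}}

```text
time: 19.05
position: [441.0, 131.1, 174.2]
tcp_rot: [0.039, 0.077, 0.996, -0.003]
wrist_force: [15.0, -1.4, -9.2]
grip_width: 19.7
```

```bash
python3 st.py
```

```text
t 19.05 Fu 15.07 Fv 0.9 Fz -9.19 M [-0.25 -2.25  0.1 ] Mv -2.26 | grip u,v,z -133.02 1.55 168.21 tip u,z 14.4 79.4 pitch 4.47
```

Request:
{"method": "carry_out", "body": {
  "angular": [
    [0,0,0],
    [0,0,0],
    [0,0,0],
    [0,0,0],
    [0,0,0]
  ],
  "linear": [
    [0,0,0],
    [0,0,0],
    [0,0,0],
    [0,0,0],
    [0,0,0]
  ],
  "grip": [1,1,1,1,1]
}}

```text
time: 19.55
position: [441.0, 131.1, 174.2]
tcp_rot: [0.039, 0.077, 0.996, -0.003]
wrist_force: [15.6, -1.4, -9.4]
grip_width: 19.8
```

```bash
python3 st.py
```

```text
t 19.55 Fu 15.62 Fv 1.04 Fz -9.43 M [-0.25 -2.21  0.08] Mv -2.22 | grip u,v,z -133.02 1.58 168.22 tip u,z 14.3 79.4 pitch 4.47
```

Request:
{"method": "carry_out", "body": {
  "angular": [
    [0,0,0],
    [0,0,0],
    [0,0,0],
    [0,0,0],
    [0,0,0]
  ],
  "linear": [
    [0,0,0],
    [0,0,0],
    [0,0,0],
    [0,0,0],
    [0,0,0]
  ],
  "grip": [1,1,1,1,1]
}}

```text
time: 20.05
position: [441.0, 131.1, 174.2]
tcp_rot: [0.039, 0.077, 0.996, -0.003]
wrist_force: [15.4, -1.9, -11.3]
grip_width: 19.8
```

```bash
python3 st.py
```

```text
t 20.05 Fu 15.54 Fv 0.51 Fz -11.32 M [-0.27 -2.2   0.06] Mv -2.22 | grip u,v,z -133.04 1.56 168.22 tip u,z 14.3 79.4 pitch 4.47
```

Request:
{"method": "carry_out", "body": {
  "angular": [
    [0,0,0],
    [0,0,0],
    [0,0,0],
    [0,0,0],
    [0,0,0]
  ],
  "linear": [
    [0,0,0],
    [0,0,0],
    [0,0,0],
    [0,0,0],
    [0,0,0]
  ],
  "grip": [1,1,1,1,1]
}}

```text
time: 20.55
position: [441.0, 131.1, 174.2]
tcp_rot: [0.039, 0.077, 0.996, -0.003]
wrist_force: [13.8, -2.4, -9.9]
grip_width: 19.4
```

```bash
python3 st.py
```

```text
t 20.55 Fu 13.98 Fv -0.24 Fz -9.87 M [-0.27 -2.22  0.02] Mv -2.24 | grip u,v,z -133.03 1.56 168.2 tip u,z 14.3 79.4 pitch 4.47
```

Request:
{"method": "carry_out", "body": {
  "angular": [
    [0,0,0],
    [0,0,0],
    [0,0,0],
    [0,0,0],
    [0,0,0]
  ],
  "linear": [
    [-0.2,0,0.01],
    [-0.4,0,0.02],
    [-0.8,0,0.05],
    [-1.2,0,0.08],
    [-1.6,0,0.1]
  ],
  "grip": [1,1,1,1,1]
}}

```text
time: 21.05
position: [452.1, 129.2, 172.9]
tcp_rot: [0.033, 0.077, 0.997, -0.003]
wrist_force: [0.1, -0.8, -2.9]
grip_width: 19.8
```

```bash
python3 st.py;python3 - <<'E'
from h import *
from mv import u,v,U
from station import ctrl
c=ctrl.read_camera("side");np.savez("side6.npz",**c)
crop(c,280,120,400,260,4,"pics/s9.png")
w=cloud(c).reshape(-1,3);d=w-U;q=np.stack([d@u,d@v,d[:,2]],1)
for lo,hi in((118,138),(138,160)):
    k=(q[:,0]>10)&(q[:,0]<60)&(np.abs(q[:,1])<20)&(q[:,2]>lo)&(q[:,2]<hi);print(k.sum(),np.median(q[k],0).round(1))
k=(q[:,0]>-40)&(q[:,0]<45)&(np.abs(q[:,1])<25)&(q[:,2]>107)&(q[:,2]<117);print("lever",k.sum(),np.sort(q[k,0]).round(1))
E
```

```text
t 21.05 Fu 0.19 Fv -0.81 Fz -2.94 M [ 0.03  0.14 -0.02] Mv 0.14 | grip u,v,z -121.84 1.34 166.91 tip u,z 24.5 76.4 pitch 3.8
19 [ 20.8  -4.4 129.6]
24 [ 19.6  -3.8 150.7]
lever 50 [-4.9 -4.7 -3.8 -3.8 -3.3 -3.2 -3.2 -2.7 -2.4 -2.3 -1.9 -1.9 -1.6 -1.3
 -1.3 -0.9 -0.8 -0.7 -0.7 -0.6  1.   1.1  1.2  1.5  1.7  1.9  2.1  2.4
  3.2  3.6  4.3  4.3  4.5  4.6  4.9  5.2  5.3  5.4  5.8  6.   6.2  6.5
 17.6 18.9 20.5 20.7 21.2 23.1 24.1 25.1]
```

View pics/s9.png

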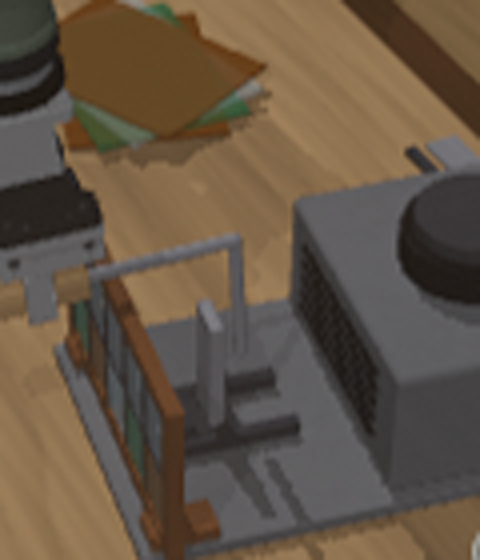

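Request:
{"method": "carry_out", "body": {
  "angular": [
    [0,0,0],
    [0,0,0],
    [0,0,0],
    [0,0.03,0],
    [0,0.07,0]
  ],
  "linear": [
    [-0.3,0,-1],
    [-0.4,0,-3],
    [-0.6,0,-5.5],
    [-0.8,0,-8],
    [-0.9,0,-10.5]
  ],
  "grip": [1,1,1,1,1]
}}

```text
time: 21.6
position: [454.4, 129.0, 281.0]
tcp_rot: [-0.001, 0.077, 0.997, 0.0]
wrist_force: [0.1, -0.1, -2.2]
grip_width: 19.7
```

```bash
python3 st.py; python3 mv.py w 420 100 276 -4
```

```text
t 21.6 Fu 0.1 Fv -0.05 Fz -2.16 M [0.04 0.07 0.03] Mv 0.08 | grip u,v,z -119.94 1.58 275.03 tip u,z 19.9 174.9 pitch -0.07
t 21.6 pos [454.4 129.  281. ] F [ 0.09 -0.06 -2.16] M [0.038 0.074 0.028] w 19.7
grasp now [454.4  129.05 275.03] xaxis yaw -8.79 pitch -0.07
linear cm [ 2.957 -3.396 -0.094] angular [ 0.0002 -0.0012 -0.0835]
```

```bash
python3 mv.py w 429 -239.5 276 -1.36
```

```text
t 21.6 pos [454.4 129.  281. ] F [ 0.09 -0.06 -2.16] M [0.038 0.074 0.028] w 19.7
grasp now [454.4  129.05 275.03] xaxis yaw -8.79 pitch -0.07
linear cm [ -3.118 -36.81   -0.107] angular [ 0.0003 -0.0011 -0.1296]
```

Request:
{"method": "carry_out", "body": {
  "angular": [
    [0,0,-0.02],
    [0,0,-0.05],
    [0,0,-0.08],
    [0,0,-0.1],
    [0,0,-0.13]
  ],
  "linear": [
    [-0.3,-3,-0.1],
    [-0.6,-7,-0.1],
    [-1,-11,-0.1],
    [-1.3,-15,-0.1],
    [-1.6,-19,-0.1]
  ],
  "grip": [1,1,1,1,1]
}}

```text
time: 22.1
position: [441.3, -62.7, 281.1]
tcp_rot: [0.0, 0.011, 1.0, -0.0]
wrist_force: [0.3, -0.2, -3.2]
grip_width: 19.5
```

Request:
{"method": "carry_out", "body": {
  "angular": [
    [0,0,0],
    [0,0,0],
    [0,0,0],
    [0,0,0],
    [0,0,0]
  ],
  "linear": [
    [0.1,-4,0],
    [0.2,-8,0],
    [0.3,-12,0],
    [0.4,-15,0],
    [0.5,-17,0]
  ],
  "grip": [1,1,1,1,1]
}}

```text
time: 22.6
position: [432.2, -233.4, 280.9]
tcp_rot: [0.0, 0.013, 1.0, -0.0]
wrist_force: [0.7, 0.7, -1.5]
grip_width: 20.1
```

Request:
{"method": "carry_out", "body": {
  "angular": [
    [0,0,0],
    [0,0,0],
    [0,0,0],
    [0,0,0],
    [0,0,0]
  ],
  "linear": [
    [0,0,0],
    [0,0,0],
    [0,0,0],
    [0,0,0],
    [0,0,0]
  ],
  "grip": [1,1,1,1,1]
}}

```text
time: 23.1
position: [432.8, -230.2, 280.4]
tcp_rot: [0.0, 0.011, 1.0, 0.0]
wrist_force: [-0.9, 0.1, -2.2]
grip_width: 19.6
```

```bash
python3 - <<'E'
from h import *
from station import ctrl
c=ctrl.read_camera("side");np.savez("side7.npz",**c)
c=ctrl.read_camera("top");np.savez("top7.npz",**c)
s=load("side7.npz")
crop(s,270,140,450,330,3,"pics/s10.png")
for n in("side","top"):
  for i in (2,7):
    w=cloud(load(f"{n}{i}.npz")).reshape(-1,3)
    m=lambda x,y,z:(w[:,0]>x[0])&(w[:,0]<x[1])&(w[:,1]>y[0])&(w[:,1]<y[1])&(w[:,2]>z[0])&(w[:,2]<z[1])
    a=m((475,560),(-265,-215),(255,300));b=m((555,585),(-270,-215),(180,265));e=m((330,400),(-270,-215),(255,300))
    print(n,i,"steel",a.sum(),np.median(w[a],0).round(1),"z slope",np.polyfit(w[a,0],w[a,2],1)[0].round(4),"y slope",np.polyfit(w[a,0],w[a,1],1)[0].round(4),"leg",b.sum(),np.median(w[b],0).round(1),"x/z",np.polyfit(w[b,2],w[b,0],1)[0].round(4),"min z",w[b,2].min().round(1),"handle",np.median(w[e],0).round(1),w[e].min(0).round(1))
E
python3 mv.py w 429 -239.5 276 -1.36
```

```text
side 2 steel 88 [ 537.3 -246.2  278.8] z slope 0.0009 y slope 0.0174 leg 122 [ 567.5 -247.7  223.5] x/z 0.0042 min z 180.4 handle [ 370.6 -248.   284.9] [ 344.3 -253.7  263. ]
side 7 steel 80 [ 537.6 -235.9  277.3] z slope 0.0132 y slope 0.0043 leg 117 [ 570.5 -237.5  225.1] x/z 0.0054 min z 181.1 handle [ 372.4 -237.8  283.3] [ 348.1 -243.3  260. ]
top 2 steel 280 [ 518.6 -240.7  278.4] z slope -0.0032 y slope -0.021 leg 56 [ 566.3 -238.7  225.5] x/z 0.0161 min z 182.6 handle [ 371.5 -236.6  286.1] [ 345.6 -248.1  265.2]
top 7 steel 230 [ 519.7 -230.9  277.6] z slope 0.015 y slope -0.0423 leg 60 [ 570.  -229.7  222. ] x/z 0.0167 min z 180.7 handle [ 374.8 -227.9  285.3] [ 349.1 -240.   263.4]
t 23.2 pos [ 432.8 -230.5  280.3] F [-0.72  0.39 -1.85] M [0.024 0.058 0.043] w 19.9
grasp now [ 432.82 -230.52  274.34] xaxis yaw -1.3 pitch 0.01
linear cm [ 0.361 -0.907 -0.166] angular [-0.      0.0001  0.001 ]
```

View pics/s10.png

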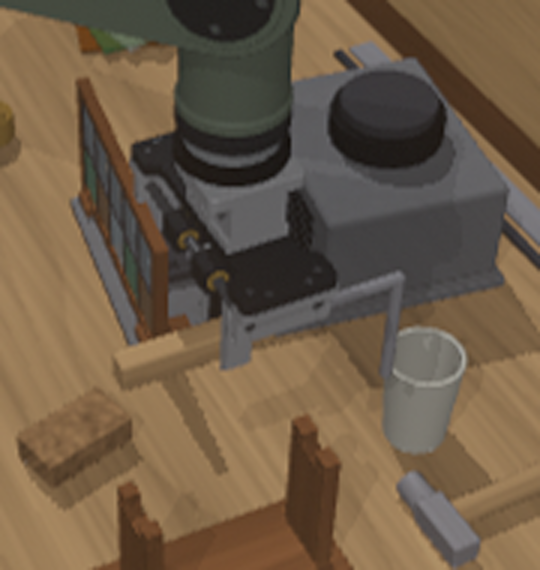

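```bash
python3 mv.py w 429 -239.5 160 -1.36 -0.8
```

```text
t 23.2 pos [ 432.8 -230.5  280.3] F [-0.72  0.39 -1.85] M [0.024 0.058 0.043] w 19.9
grasp now [ 432.82 -230.52  274.34] xaxis yaw -1.3 pitch 0.01
linear cm [ 0.354 -0.907 11.434] angular [-0.      0.0141  0.001 ]
```

Request:
{"method": "carry_out", "body": {
  "angular": [
    [0,0.014,0],
    [0,0.014,0],
    [0,0.014,0],
    [0,0.014,0],
    [0,0.014,0]
  ],
  "linear": [
    [0.35,-0.9,0],
    [0.35,-0.9,0],
    [0.35,-0.9,2],
    [0.35,-0.9,4.5],
    [0.35,-0.9,6.5]
  ],
  "grip": [1,1,1,1,1]
}}

```text
time: 23.7
position: [428.7, -240.2, 214.1]
tcp_rot: [-0.007, 0.012, 1.0, 0.0]
wrist_force: [0.5, -0.7, -2.9]
grip_width: 19.7
```

Request:
{"method": "carry_out", "body": {
  "angular": [
    [0,0,0],
    [0,0,0],
    [0,0,0],
    [0,0,0],
    [0,0,0]
  ],
  "linear": [
    [0,0,2],
    [0,0,4],
    [0,0,4.9],
    [0,0,4.9],
    [0,0,4.9]
  ],
  "grip": [1,1,1,1,1]
}}

```text
time: 24.2
position: [428.7, -240.5, 166.9]
tcp_rot: [-0.007, 0.012, 1.0, -0.0]
wrist_force: [0.5, -0.8, -1.9]
grip_width: 20.1
```

```bash
python3 mv.py w 429 -239.5 145 -1.36 -0.8;python3 - <<'E'
from h import *
from station import ctrl
c=ctrl.read_camera("side")
crop(c,290,220,430,360,4,"pics/s11.png")
E
python3 mv.py w 429 -239.5 145 -1.36 -0.8
```

```text
t 24.2 pos [ 428.7 -240.5  166.9] F [ 0.49 -0.76 -1.9 ] M [0.    0.076 0.027] w 20.1
grasp now [ 428.63 -240.52  160.93] xaxis yaw -1.37 pitch -0.75
linear cm [-0.056  0.103  1.593] angular [-0.0006  0.0008 -0.0003]
t 24.25 pos [ 429.  -240.7  167.4] F [ 0.47 -0.69 -1.97] M [0.063 0.11  0.022] w 19.5
grasp now [ 428.96 -240.75  161.42] xaxis yaw -1.37 pitch -0.7
linear cm [-0.022  0.126  1.641] angular [-0.0013  0.0017 -0.0002]
```

View pics/s11.png

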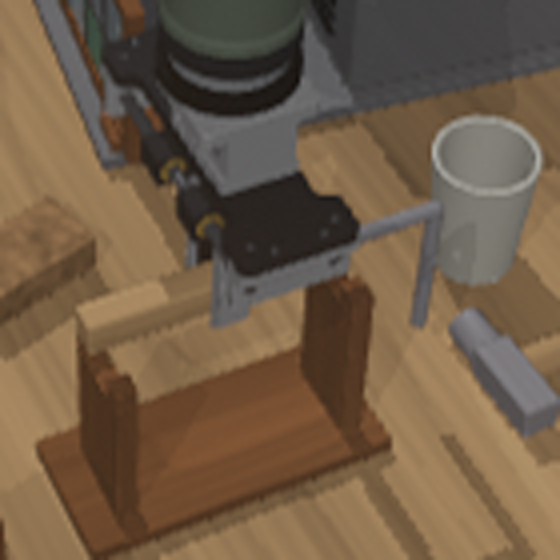

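Request:
{"method": "carry_out", "body": {
  "angular": [
    [0,0,0],
    [0,0,0],
    [0,0,0],
    [0,0,0],
    [0,0,0]
  ],
  "linear": [
    [0,0.12,0.5],
    [0,0.12,1],
    [0,0.12,1.5],
    [0,0.12,2],
    [0,0.12,2.4]
  ],
  "grip": [1,1,1,1,1]
}}

```text
time: 24.75
position: [427.7, -238.6, 141.6]
tcp_rot: [-0.007, 0.012, 1.0, 0.0]
wrist_force: [-0.6, -0.8, -2.7]
grip_width: 19.6
```

```bash
python3 mv.py w 429 -239.5 125 -1.36 -0.8
```

```text
t 24.75 pos [ 427.7 -238.6  141.6] F [-0.62 -0.83 -2.71] M [ 0.01   0.132 -0.041] w 19.6
grasp now [ 427.63 -238.64  135.6 ] xaxis yaw -1.36 pitch -0.84
linear cm [-0.154 -0.083  1.057] angular [ 0.0004 -0.0006 -0.    ]
```

Request:
{"method": "carry_out", "body": {
  "angular": [
    [0,0,0],
    [0,0,0],
    [0,0,0],
    [0,0,0],
    [0,0,0]
  ],
  "linear": [
    [-0.08,-0.05,0.2],
    [-0.08,-0.05,0.4],
    [-0.08,-0.05,0.6],
    [-0.08,-0.05,0.8],
    [-0.08,-0.05,1]
  ],
  "grip": [1,1,1,1,1]
}}

```text
time: 25.25
position: [428.7, -239.4, 132.2]
tcp_rot: [-0.007, 0.012, 1.0, 0.0]
wrist_force: [-0.2, 0.4, -1.1]
grip_width: 20.0
```

```bash
python3 mv.py w 429 -239.5 125 -1.36 -0.8
```

```text
t 25.25 pos [ 428.7 -239.4  132.2] F [-0.24  0.37 -1.05] M [ 0.016  0.019 -0.036] w 20.0
grasp now [ 428.6  -239.42  126.2 ] xaxis yaw -1.36 pitch -0.79
linear cm [-0.042 -0.007  0.119] angular [-0.0001  0.0001 -0.0001]
```

Request:
{"method": "carry_out", "body": {
  "angular": [
    [0,0,0],
    [0,0,0],
    [0,0,0],
    [0,0,0],
    [0,0,0]
  ],
  "linear": [
    [-0.02,0,0.04],
    [-0.04,0,0.08],
    [-0.04,0,0.12],
    [-0.04,0,0.12],
    [-0.04,0,0.12]
  ],
  "grip": [1,1,1,1,1]
}}

```text
time: 25.75
position: [429.1, -239.6, 131.5]
tcp_rot: [-0.007, 0.012, 1.0, -0.0]
wrist_force: [-3.0, 0.2, 2.3]
grip_width: 19.8
```

```bash
python3 mv.py w 429 -239.5 125 -1.36 -0.8
```

```text
t 25.75 pos [ 429.1 -239.6  131.5] F [-3.05  0.24  2.35] M [0.083 0.192 0.01 ] w 19.8
grasp now [ 429.01 -239.59  125.54] xaxis yaw -1.36 pitch -0.78
linear cm [0.001 0.009 0.054] angular [-0.0005  0.0003 -0.0001]
```

Request:
{"method": "carry_out", "body": {
  "angular": [
    [0,0,0],
    [0,0,0],
    [0,0,0],
    [0,0,0],
    [0,0,0]
  ],
  "linear": [
    [0,0,0],
    [0,0,0],
    [0,0,0],
    [0,0,0],
    [0,0,0]
  ],
  "grip": [0.4,0.2,0,0,0]
}}

```text
time: 26.25
position: [429.0, -239.3, 131.0]
tcp_rot: [-0.007, 0.012, 1.0, 0.0]
wrist_force: [-0.2, 0.6, -0.4]
grip_width: 46.7
```

Request:
{"method": "carry_out", "body": {
  "angular": [
    [0,0,0],
    [0,0,0],
    [0,0,0],
    [0,0,0],
    [0,0,0]
  ],
  "linear": [
    [0,0,0],
    [0,0,0],
    [0,0,-0.5],
    [0,0,-1.5],
    [0,0,-2.5]
  ],
  "grip": [-0.3,-0.3,-0.3,-0.3,-0.3]
}}

```text
time: 26.75
position: [429.5, -239.5, 157.0]
tcp_rot: [-0.007, 0.012, 1.0, -0.0]
wrist_force: [-0.2, 1.1, 0.7]
grip_width: 61.0
```

Request:
{"method": "carry_out", "body": {
  "angular": [
    [0,0,0],
    [0,0,0],
    [0,0,0],
    [0,0,0],
    [0,0,0]
  ],
  "linear": [
    [0,0,-3],
    [0,0,-6],
    [0,0,-9],
    [0,0,-12],
    [0,0,-15]
  ],
  "grip": [-0.3,-0.3,-0.3,-0.3,-0.3]
}}

```text
time: 27.25
position: [431.5, -239.4, 308.6]
tcp_rot: [-0.006, 0.012, 1.0, -0.001]
wrist_force: [0.6, -0.6, 0.1]
grip_width: 60.7
```

Request:
{"method": "carry_out", "body": {
  "angular": [
    [0,0,0],
    [0,0,0],
    [0,0,0],
    [0,0,0],
    [0,0,0]
  ],
  "linear": [
    [3,0,0],
    [6,0,0],
    [8,0,0],
    [8,0,0],
    [8,0,0]
  ],
  "grip": [-0.3,-0.3,-0.3,-0.3,-0.3]
}}

```text
time: 27.75
position: [351.9, -237.8, 308.2]
tcp_rot: [-0.006, 0.012, 1.0, -0.001]
wrist_force: [-0.2, 0.3, 0.6]
grip_width: 61.1
```

```bash
python3 - <<'E'
from h import *
from station import ctrl
from mv import u,v,U
for n in("side","top"):
    c=ctrl.read_camera(n);np.savez(n+"9.npz",**c)
    w0=cloud(load(n+"0.npz")).reshape(-1,3);w1=cloud(c).reshape(-1,3)
    for w in(w0,w1):
        m=lambda x,y,z:(w[:,0]>x[0])&(w[:,0]<x[1])&(w[:,1]>y[0])&(w[:,1]<y[1])&(w[:,2]>z[0])&(w[:,2]<z[1])
        a=m((475,560),(-265,-215),(119,133));b=m((550,590),(-270,-215),(30,100));e=m((345,460),(-270,-215),(131,145))
        d=w-U;q=np.stack([d@u,d@v,d[:,2]],1);k=(q[:,0]>-40)&(q[:,0]<45)&(np.abs(q[:,1])<25)&(q[:,2]>107)&(q[:,2]<119)
        print(n,"steel",np.median(w[a],0).round(1),"leg",np.median(w[b],0).round(1),w[b,2].min(),"handle",np.median(w[e],0).round(1),"lever u",np.median(q[k],0).round(1))
    cv2.imwrite(f"pics/{n}9.png",c["color"][:,:,::-1])
    print(ctrl.get_state()["time"],ctrl.get_state()["position"],ctrl.get_state()["wrist_force"])
cv2.imwrite("pics/c9.png",cv2.resize(np.vstack([cv2.imread("pics/side9.png"),cv2.imread("pics/top9.png")]),None,fx=.625,fy=.625))
E
```

```text
side steel [ 509.9 -243.   128. ] leg [ 566.5 -246.3   66. ] 32.01994776401309 handle [ 401.6 -240.6  135.9] lever u [ 31.9  -3.3 112.7]
side steel [ 508.9 -243.7  127.8] leg [ 566.8 -246.5   66.8] 30.72450254775916 handle [ 401.5 -243.   135.8] lever u [  6.5  18.7 110.9]
27.8 [ 352.15954739 -237.7550943   307.91731773] [-0.75466502 -0.40203337  0.44569333]
top steel [ 511.3 -239.7  128.7] leg [ 566.4 -238.3   68.4] 32.796214698536495 handle [ 403.  -237.   136.3] lever u [ 32.4   1.1 113.3]
top steel [ 512.5 -241.3  128.7] leg [ 566.4 -238.8   61.6] 30.212373205765978 handle [ 426.7 -239.3  136.1] lever u [  1.4  -0.4 113.6]
27.85 [ 352.24084216 -237.69277082  307.63414787] [ 0.26323123 -0.48505772  0.19148736]
```

View pics/side9.png

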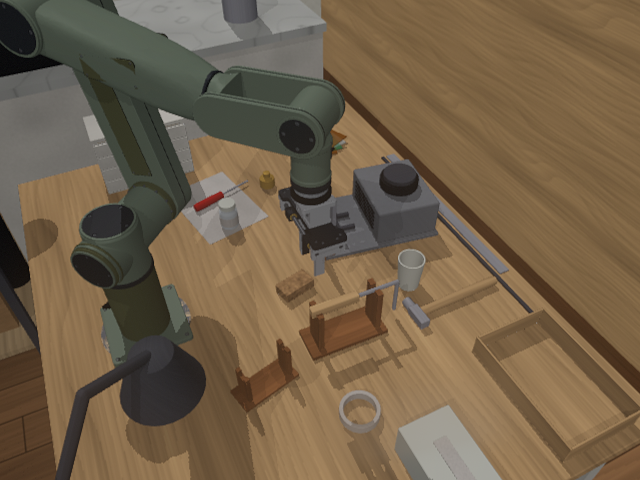

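View pics/top9.png

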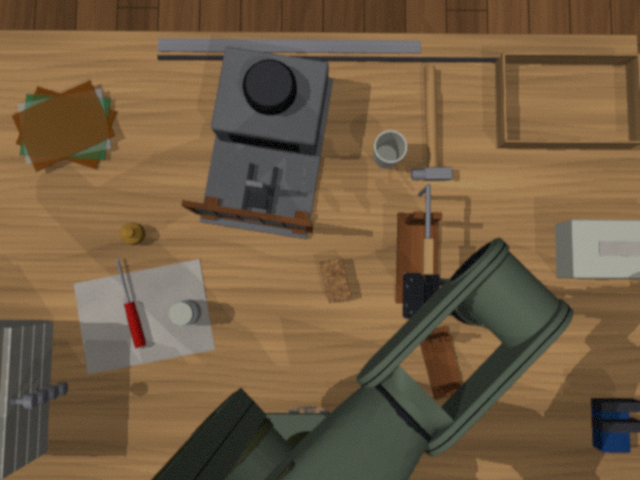

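```bash
python3 -c "
from station import ctrl
print(ctrl.job_done())"
```

```text
the job is handed in; nothing more can be done
None
```

The gate is open against its stop and the rod is back in its rest. I handed the job in at about 28 s; it reports no verdict.

- **Pull:** I hooked the rod over the screen and drew the lever against about 4 N of sliding friction. It met its stop at about 32–33 mm of travel. I raised the pull past 10 N there and held it steady for 1.5 s at 14–15.6 N, slightly above the 14 N asked. The highest reading was 15.6 N. The wrist force is only read every half second.
- **Rod and lever:** After release, the rod's place in the pictures matched its start to within about 1–2 mm, by the clean readings. The top picture's handle reading was off by 24 mm along the rod because the gripper hid part of it. The top camera put the lever about 31 mm from where it began, which fits the stop I felt. The side camera's reading was off because the gripper hid the lever.
- **Bystanders and screen:** I compared the final pictures with the first ones by eye, and none of the other things looked moved. No force reading suggested contact with the screen.
- **Rod shift:** The rod turned about 0.8° nose-up in the jaws during the pull, and I corrected for that before laying it down.

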